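Turn the waffle over in the contact grill

ROBOT

A 6-joint arm with a two-finger parallel gripper is mounted at the origin on the work surface. World frame = base frame: x ahead of the robot, y to its left, z up, the work surface at z = 0. Lengths are in m, angles in rad, forces in N, time in s.
With the tool pointing down it reaches from about 0.375 to 0.975 m from the base axis. Payload 3.8 kg.
Tool frame: the origin (TCP) lies at the very end of the fingers, on their centre line; the grasp point (between the pads) lies 19 mm behind it (bot.tcp_to_grasp is the z of the grasp point in the tool frame, in m); z points along the fingers, y is the direction in which the jaws open and shut (so a half turn about z gives the same grasp; the last joint's range is limited). The gripper opens to 85 mm and grips with 20 to 120 N. Pads are 22 mm wide; open, the fingers measure 114 mm over their backs; the gripper's body (76 mm by 85 mm) begins 54 mm behind the grasp point. The pads swing forward as they close: fully open they stand 13 mm farther back than shut.
Start: joints at [-1.162, 0.264, 1.604, -0, 1.274, -0.037], TCP at [0.291, -0.609, 0.231] pointing down, gripper open.
Joint ranges: [-2.63, 2.63], [-0.94, 2.18], [0.31, 2.57], [-1.31, 4.45], [0, 2.66], [-2.55, 2.55]. Speed limits (rad/s): [2.57, 2.57, 3.14, 3.14, 3.14, 3.14].

INTERFACE

Orientations are given as a rotation vector (axis times angle).
In Python, from workcell import status, vision, job, bot gives the robot as it stands.
- The arm moves only by the tool apply_moves, never from a script. Its argument "deltas" is a list of rows, each a list of 7 numbers: the shift along the tool's x, y, z in m, then the turn, a rotation vector about the tool's x, y, z in rad, then the closure, from 0 (fully open) to 1 (shut). In form: [[x, y, z, rx, ry, rz, jaw], ...]. A call has 1 to 8 rows; each row is the pose to reach, as a shift and turn from the pose commanded when the call began, along the tool's axes at that moment; what a row does not reach only later rows make up. A row lasts 1/12 s, in which the tool goes at most 41.7 mm and 7.16 degrees, less where a joint would pass 70% of its speed; a pose out of reach is approached as far as the arm can. A call with a gripper value outside its range is refused whole. The fingers move at their own pace and stop on an object; "squeeze" is the grip in N (left out, the last holds). Time passes only in rows, so rows that repeat a pose let the fingers close. It gives the time, the measured TCP pose, the force and the opening at its end, in the units of the state.
- status.read_state(): the state, without advancing time (a new reading comes with each control period).
- vision.read_camera(name): name is "scene" or "top" or "wrist"; returns the picture (480x640x3 uint8, red, green, blue); there is no depth.
- vision.get_calibration(name): a dict with "fov_y" (degrees; the focal length in pixels is half the picture's height over the tangent of half this angle, whatever the lens; pixels are square), "cx", "cy" (the principal point, pixels), "R" (3x3) and "t" (3): a world point X has camera coordinates R X + t; the wrist camera has in their place "tool_from_camera" (4x4, takes a point from camera to tool coordinates, whose origin is the TCP and whose axes are the flange's). Camera axes: x right, y down, z forward; pixel columns grow to the right and rows downward; lengths in m; the calibration is good to about 2 mm. A picture is of the moment at which its call begins: read the wrist's pose just before it. get_calibration takes no time and is no camera call.
- job.finish_job(): hands the job in, once; it reports no verdict.
The state is a dict: "time": time; "q": joint angles; "joint_vel": joint speeds; "joint_torque": joint torques, N m; "tool_pos": TCP position; "tcp_rot": TCP orientation; "wrist_force": force on the tool from outside, world axes, zero at the start; "torque": the same for the moment, N m; "width": opening from 0.0 (shut) to 1.0 (fully open).
Only numpy, scipy, OpenCV 4.12 (cv2) and the standard library are available. Lean on these libraries where they do the work, as an engineer would, in place of code of your own. Each camera call takes 0.05 s, during which the arm holds its last target. There are 200 camera calls.

TASK

Press the catch so that the grill's lid springs open, take the two-pronged turner from its board, slide it under the waffle and flip the waffle over with it, so that the waffle lies flat on the grill's ribs with its other face up. Then lay the turner back flat on its board and let go. Do not touch the waffle with the fingers, keep it on the grill, and leave the cup, the jar and the bowl where they are.

Things in the scene. Friction and masses are not known exactly. Their poses are not given: they have to be found in the camera images.
- grill: Black contact grill fixed to the counter; casing 300 mm (its x) by 240 mm (its y), 60 mm high, carrying a ribbed plate. Origin: centre of its underside; z up, x away from the robot, y to the left. The lid's hinge is on its +y side, the catch on its -y side; the two x sides are free.
- rib (a point): Top of the rib under the waffle's middle: grill x = -18, y = 10, z = 76 mm. 8 ribs run along the grill's y (y = -65 to 100 mm), 6 mm wide, tops at z = 76 mm, at x = -126, -90, -54, -18, 18, 54, 90 and 126 mm. The grooves between are 30 mm wide and 14 mm deep (floor at z = 62 mm) and open at the -y end, where the plate beyond is flat.
- lid (a joint): Black grill lid, 290 x 220 x 30 mm, hinged along the grill's x at grill y = 115, z = 100 mm. 0 = shut and latched (top at 130 mm), 1.8 = open, leaning back past upright on the +y side. Once the catch lets go, a damped spring swings it fully open by itself in about 2 s and holds it there.
- catch (a joint): Steel rocker catch on the grill's -y side. 0 = at rest, hooked over the lid; pressing its flat pad down turns it, the lid is free at about 0.18, the stop is at 0.30. A spring returns it.
- catch_pad (a point): Where to press down, on top of the catch's flat pad: grill x = 115, y = -178, z = 75 mm. The pad is 34 mm wide (x) and reaches 16 mm further out; it sinks about 15 mm under some 6 N. The hook, 118 mm high, stands 44 mm from here towards the grill and leans up to 17 mm outward when pressed.
- waffle: Crisp rigid square waffle, 110 x 110 x 16 mm, about 70 g, golden brown, on the ribs under the lid. Origin: its centre (84 mm above the counter). Its z points out of the pocketed face, up at the start; the other face is plain. Sides nearly parallel to the grill's; at the start its centre is within 6 mm of the rib at x = -18 mm, at y = -40 to -15 mm.
- turner: Two-pronged turner (waffle fork), 310 mm, 120 g, flat on the board. x points to the prong tips, z up. Origin: underside, below the place to grip. Black bar handle 16 mm wide, 28 mm high, x = -80 to 50 mm; neck; 50 mm cross bar at x = 113 to 127 mm; two flat prongs 10 mm wide, 3 mm thick, at y = -18 and 18 mm, ending at x = 230 mm. They fit two neighbouring grooves, the cross bar does not.
- board: Wooden board on which the turner lies, 310 x 120 x 20 mm, fixed. Origin: centre of its underside; its x axis is its long direction (roughly the grill's +y), its top is 20 mm above the counter.
- cup: White mug, 90 mm wide, 75 mm high, with a handle; a bystander. Origin: centre of its underside.
- jar: Glass jar with a steel cap, 76 mm wide, 110 mm high; a bystander. Origin: centre of its underside.
- bowl: White bowl, 120 mm wide, 50 mm high; a bystander. Origin: centre of its underside.

How it is judged:
On the way, in this order (a step that is already met when the one before it is completed fails the run):
1. the lid has sprung open (value of joint lid above 1.5 rad), for 0.1 s.
2. the turner is lifted off its board, the waffle not yet turned (z of turner in the frame of board above 0.045 m and angle between waffle's own z axis and vertical below 0.4 rad), for 0.1 s.
3. the waffle is raised on one side by the turner (contact force between turner and waffle above 0.15 N and angle between waffle's own z axis and vertical above 0.7 rad), for 0.02 s.
4. the waffle lies turned over on the grill (angle between waffle's own z axis and vertical above 2.95 rad and z of waffle in the frame of grill below 0.095 m), for 0.2 s.
At the end, for the whole second after the job is handed in: Waffle turned over (within 9 degrees of level), at rest on the ribs, centre within 130 mm (x) and 100 mm (y) of the grill's centre; lid open beyond 1.4 rad; turner flat (within 7 degrees) and at rest on the board, origin -140 to +50 mm along it and within 55 mm of its centre line (angle between waffle's own z axis and vertical above 2.99 rad and z of waffle in the frame of grill between 0.078 and 0.092 m and x of waffle in the frame of grill between -0.13 and 0.13 m and y of waffle in the frame of grill between -0.1 and 0.1 m and linear speed of each of waffle, turner below 0.02 m/s and value of joint lid above 1.4 rad and z of turner in the frame of board between 0.012 and 0.03 m and x of turner in the frame of board between -0.14 and 0.05 m and y of turner in the frame of board between -0.055 and 0.055 m and angle between turner's own z axis and vertical below 0.12 rad); the robot touches nothing.
It fails at once if the fingers touch the waffle (contact force between the fingers and waffle above 0.3 N).
It fails at once if the waffle leaves the grill (height (world z) of waffle below 0.06 m or horizontal distance between waffle and grill above 0.2 m).
It fails at once if the cup is moved (distance of cup from where it was at the start of the episode above 0.03 m).
It fails at once if the jar is moved (distance of jar from where it was at the start of the episode above 0.03 m).
It fails at once if the bowl is moved (distance of bowl from where it was at the start of the episode above 0.03 m).
It also fails if it takes over 61 s, if anything falls off the work surface, if the arm or the gripper's body presses on something with over 40 N, if the wrist force passes 120 N, or if a joint passes its speed limit or range.

## Working session

There is one attempt and no reset: what is moved stays moved. The work goes in short steps, Python scripts to look and compute and a tool call to move; the robot and the scene stay as the last step left them, time stands still between calls to the robot, and variables do not carry over. Pictures are saved under pics/ and viewed, about 8 in all and at most 12, crops included, and the job is handed in when it is done.

Besides the shell and the picture viewer there is one more tool, called after "Request:" as name(argument=value, ...), one argument or row to a line, values as JSON. apply_moves: Moves the arm, as the interface text tells. Its arguments: {"type":"object","properties":{"deltas":{"type":"array","items":{"type":"array","items":{"type":"number"}}},"squeeze":{"type":"number"}},"required":["deltas"]}

```bash
ls; mkdir -p pics; python3 - <<'E'
from workcell import status, vision, job, bot
import cv2,numpy as np
s=status.read_state();print(s,bot.tcp_to_grasp)
for n in("top","scene","wrist"):
    c=vision.get_calibration(n);print(n,c)
    if n!="wrist":cv2.imwrite(f"pics/{n}0.png",vision.read_camera(n)[:,:,::-1])
E
```

```text
pics
{'time': 0.0, 'q': array([-1.16183532e+00,  2.64787374e-01,  1.60540687e+00, -1.87792734e-05,
        1.27370464e+00, -3.69211706e-02]), 'joint_vel': array([0.00077746, 0.00138889, 0.0011232 , 0.00120473, 0.00048887,
       0.00120792]), 'joint_torque': array([ 1.48213308e-03, -5.15093994e+01, -3.67321730e+01,  1.15986209e-04,
        1.26617239e-02, -1.61000173e-05]), 'tool_pos': array([ 0.29077761, -0.60832626,  0.22992123]), 'tcp_rot': array([-3.06163352e+00, -6.94110659e-01,  6.97205369e-04]), 'wrist_force': array([0.07730047, 0.65235561, 0.20925068]), 'torque': array([-0.03112589,  0.02011779, -0.00086782]), 'width': 0.9993476689233517} -0.0187
top {'fov_y': 57.20800440885821, 'cx': 319.59204673374364, 'cy': 246.8549824710997, 'R': array([[-0.02138789, -0.99974758,  0.00688001],
       [-0.99462031,  0.02057955, -0.10152302],
       [ 0.1013558 , -0.00901437, -0.9948094 ]]), 't': array([0.06210267, 0.56652058, 1.12839745])}
scene {'fov_y': 49.74992791746299, 'cx': 318.25394947555134, 'cy': 239.69546811070512, 'R': array([[ 0.27625408,  0.96105515,  0.00752839],
       [ 0.60771678, -0.16860827, -0.77604869],
       [-0.74455624,  0.21896174, -0.63062807]]), 't': array([-0.2077232 , -0.27655498,  1.57970639])}
wrist {'fov_y': 69.47782269172824, 'cx': 324.0287851721657, 'cy': 238.68309794268137, 'tool_from_camera': array([[-1.27327401e-03, -9.50486309e-01, -3.10763825e-01,
         8.00394391e-02],
       [ 9.99998998e-01, -1.01800327e-03, -9.83623372e-04,
         7.13346246e-05],
       [ 6.18561959e-04, -3.10764766e-01,  9.50486653e-01,
        -1.41188272e-01],
       [ 0.00000000e+00,  0.00000000e+00,  0.00000000e+00,
         1.00000000e+00]])}
```

View pics/top0.png

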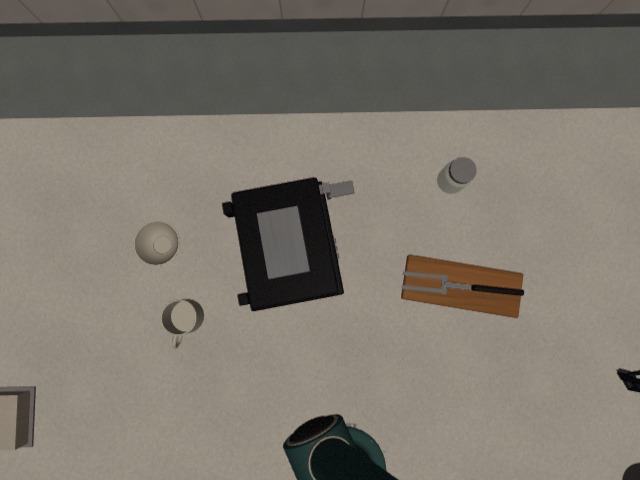

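View pics/scene0.png

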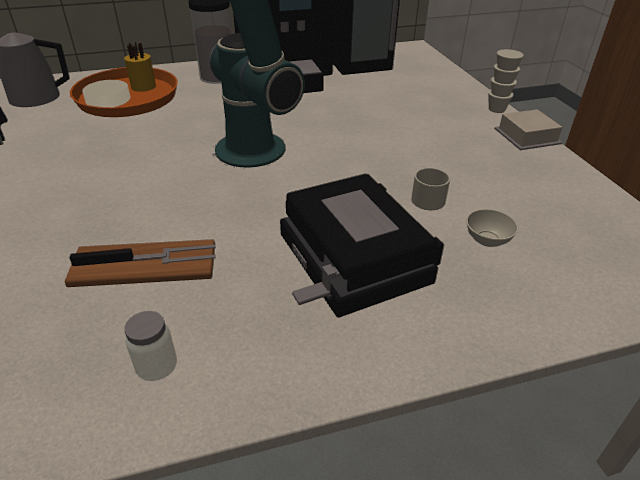

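```bash
cat > h.py <<'E'
import numpy as np,cv2
from scipy.spatial.transform import Rotation as Ro
from workcell import status, vision
def K(c): 
    f=240/np.tan(np.radians(c['fov_y']/2)); return f,c['cx'],c['cy']
def cam(n,s=None):
    c=vision.get_calibration(n)
    if n!='wrist': return c,c['R'],np.array(c['t'])
    s=s or status.read_state(); T=np.eye(4);T[:3,:3]=Ro.from_rotvec(s['tcp_rot']).as_matrix();T[:3,3]=s['tool_pos']
    M=np.linalg.inv(T@c['tool_from_camera']); return c,M[:3,:3],M[:3,3]
def back(n,uv,z,s=None):
    c,R,t=cam(n,s);f,cx,cy=K(c);uv=np.atleast_2d(uv).astype(float)
    d=np.c_[(uv[:,0]-cx)/f,(uv[:,1]-cy)/f,np.ones(len(uv))]@R; o=-R.T@t
    return o+d*((z-o[2])/d[:,2])[:,None]
def proj(n,X,s=None):
    c,R,t=cam(n,s);f,cx,cy=K(c);p=np.atleast_2d(X)@R.T+t
    return np.c_[cx+f*p[:,0]/p[:,2],cy+f*p[:,1]/p[:,2]]
E
python3 - <<'E'
from h import *
np.set_printoptions(precision=4,suppress=True)
L=back('top',[(232,192),(317,178),(343,294),(252,310)],.13);print(L,np.linalg.norm(np.diff(L,axis=0),axis=1))
B=back('top',[(407,255),(523,273),(519,317),(402,298)],.02);print(B,B.mean(0),np.linalg.norm(np.diff(B,axis=0),axis=1))
print(back('top',[(404,273),(402,291)],.025),back('top',[(523,292),(473,288)],.048))
print('jar',back('top',[(462,168)],.11),'cup',back('top',[(183,317)],.075),'pad',back('top',[(354,188),(340,189)],.075))
im=cv2.imread('pics/top0.png')
a=cv2.resize(im[170:320,215:365],None,fx=3.6,fy=3.6,interpolation=3)
b=cv2.resize(im[245:325,395:530],None,fx=4,fy=4,interpolation=3)
c=np.full((600,800,3),0,np.uint8);c=np.zeros((540,1080,3),np.uint8);c[:,:540]=a;c[:320,540:]=b
a2=np.clip(c.astype(float)*1.8,0,255).astype(np.uint8);cv2.imwrite('pics/c1.png',cv2.resize(a2,(800,400)))
E
```

```text
[[ 0.6954  0.2606  0.13  ]
 [ 0.7261  0.0538  0.13  ]
 [ 0.4438 -0.002   0.13  ]
 [ 0.4109  0.2138  0.13  ]] [0.209  0.2877 0.2183]
[[ 0.5421 -0.1808  0.02  ]
 [ 0.4881 -0.4855  0.02  ]
 [ 0.3735 -0.4672  0.02  ]
 [ 0.4294 -0.163   0.02  ]] [ 0.4583 -0.3241  0.02  ] [0.3095 0.116  0.3093]
[[ 0.4945 -0.1699  0.025 ]
 [ 0.4477 -0.1627  0.025 ]] [[ 0.4385 -0.469   0.048 ]
 [ 0.4515 -0.341   0.048 ]]
jar [[ 0.7497 -0.3084  0.11  ]] cup [[0.3953 0.3926 0.075 ]] pad [[ 0.7125 -0.0407  0.075 ]
 [ 0.7106 -0.0048  0.075 ]]
```

View pics/c1.png

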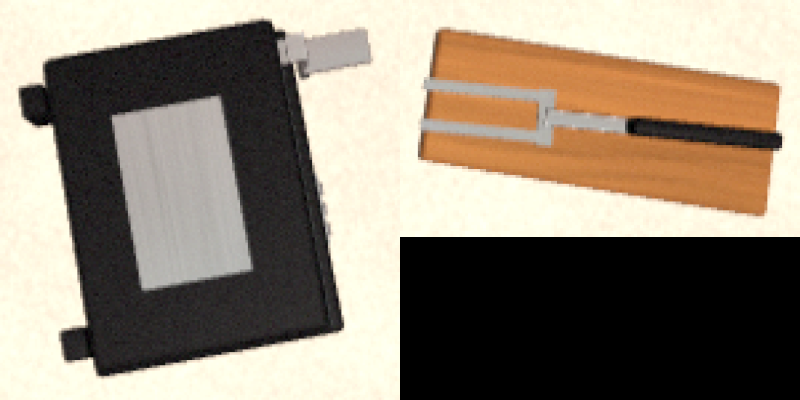

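```bash
python3 - <<'E'
from h import *
np.set_printoptions(precision=4,suppress=True)
g=lambda P:np.array(P)*.375+[215,170]
b=lambda P:(np.array(P)-[400,0])*.3375+[395,245]
S=back('top',g([(112,115),(220,96),(252,270),(142,291)]),.131)[:,:2]
d=S[0]-S[3];e=S[1]-S[2];m=S[0]-S[1];n=S[3]-S[2]
print(S.mean(0),[np.arctan2(v[1],v[0]) for v in(d,e)],[np.arctan2(-v[0],v[1]) for v in(m,n)])
print('pad',back('top',g([(370,30),(370,66),(303,38),(305,74)]),.075))
t=back('top',b([(425,84),(420,124)]),.023);h=back('top',b([(628,126),(781,141)]),.048);cb=back('top',b([(546,117)]),.025)
print(t,h,cb)
p=t.mean(0)
ax=(h[0]-h[1])[:2];print('yaw handle',np.arctan2(ax[1],ax[0]),np.linalg.norm(ax))
v=(p-(h.mean(0)))[:2];print('yaw long',np.arctan2(v[1],v[0]),np.linalg.norm(v),'exp .245')
u=v/np.linalg.norm(v);print('grip origin',p[:2]-u*.23,h[1][:2]+.08*u)
B=back('top',b([(438,29),(778,84),(765,215),(421,158)]),.02)[:,:2];print(B.mean(0));v=B[0]-B[1]+B[3]-B[2];print(np.arctan2(v[1],v[0]))
s=status.read_state();print(Ro.from_rotvec(s['tcp_rot']).as_matrix())
E
```

```text
[0.5705 0.1384] [np.float64(0.15917255900728308), np.float64(0.16280501273524606)] [np.float64(0.15680511037373088), np.float64(0.16757867858136383)]
pad [[ 0.7302 -0.0406  0.075 ]
 [ 0.695  -0.0395  0.075 ]
 [ 0.7236  0.024   0.075 ]
 [ 0.6884  0.0229  0.075 ]]
[[ 0.4937 -0.1688  0.023 ]
 [ 0.4585 -0.1629  0.023 ]] [[ 0.4527 -0.3384  0.048 ]
 [ 0.437  -0.4704  0.048 ]] [[ 0.4622 -0.2743  0.025 ]]
yaw handle 1.4520515577497042 0.13297460206950718
yaw long 1.4405991396681022 0.2405865961481137 exp .245
grip origin [ 0.4462 -0.3939] [ 0.4474 -0.3911]
[ 0.4576 -0.3239]
1.3873221497432446
[[ 0.9022  0.4312 -0.0008]
 [ 0.4312 -0.9022  0.0019]
 [ 0.0001 -0.0021 -1.    ]]
```

Request:
apply_moves(
  deltas=[
    [0,0,0,0,0,0,1],
    [0,0,0,0,0,0,1],
  ],
  squeeze=60,
)

```text
time: 0.27
tool_pos: [0.2909, -0.6087, 0.2306]
tcp_rot: [-3.063, -0.694, 0.0]
wrist_force: [0.4, -0.3, -0.5]
width: 0.751
```

Request:
apply_moves(
  deltas=[
    [0.037,-0.02,0.001,0,0,0.02,1],
    [0.073,-0.04,0.002,0,0,0.04,1],
    [0.11,-0.06,0.003,0,0,0.06,1],
    [0.146,-0.079,0.004,0,0,0.08,1],
    [0.183,-0.099,0.005,0,0,0.1,1],
    [0.219,-0.119,0.006,0,0,0.12,1],
    [0.256,-0.139,0.008,0,0,0.14,1],
    [0.29,-0.157,0.01,0,0,0.14,1],
  ],
)

```text
time: 0.93
tool_pos: [0.4859, -0.3403, 0.2214]
tcp_rot: [3.105, 0.477, 0.001]
wrist_force: [-0.2, 0.4, 0.2]
width: 0.0
```

```bash
cat >> h.py <<'E'
np.set_printoptions(precision=4,suppress=True)
PSI=.162;O=np.array([.570,.133,0])
def Rz(a): return Ro.from_euler('z',a).as_matrix()
def G(x,y,z,psi=None,o=None): return (O if o is None else o)+Rz(PSI if psi is None else psi)@np.array([x,y,z])/1000
DOWN=Ro.from_euler('x',np.pi).as_matrix()
def Rd(yaw): return Rz(yaw)@DOWN   # tool down, tool x at yaw
def delta(P,R,s=None):
    s=s or status.read_state();R0=Ro.from_rotvec(s['tcp_rot']).as_matrix()
    d=R0.T@(np.array(P)-s['tool_pos']);w=Ro.from_matrix(R0.T@R).as_rotvec()
    print('d',d.round(4),'w',w.round(4),'rows',max(np.linalg.norm(d)/.0417,np.degrees(np.linalg.norm(w))/7.16).round(1))
    with open('log.txt','a') as f: f.write(repr((s['q'].tolist(),s['tool_pos'].tolist(),s['tcp_rot'].tolist()))+'\n')
E
python3 -c "
from h import *
print(G(115,-181,75));delta([*G(115,-181,75)[:2],.15],Rd(PSI))"
```

```text
[ 0.7127 -0.0271  0.075 ]
d [ 0.3103 -0.2307  0.0715] w [ 0.0002 -0.0005  0.143 ] rows 9.4
```

Request:
apply_moves(
  deltas=[
    [0.033,-0.0245,0.007,0,0,0.02,1],
    [0.066,-0.049,0.014,0,0,0.03,1],
    [0.099,-0.073,0.021,0,0,0.05,1],
    [0.132,-0.098,0.028,0,0,0.06,1],
    [0.165,-0.1225,0.035,0,0,0.08,1],
    [0.198,-0.147,0.042,0,0,0.1,1],
    [0.231,-0.171,0.049,0,0,0.12,1],
    [0.264,-0.196,0.058,0,0,0.143,1],
  ],
)

```text
time: 1.6
tool_pos: [0.6786, -0.0748, 0.1636]
tcp_rot: [3.131, 0.254, 0.002]
wrist_force: [-0.3, -0.8, 0.3]
width: -0.002
```

```bash
python3 -c "
from h import *
delta([*G(115,-181,75)[:2],.09],Rd(PSI))"
```

```text
d [ 0.0413 -0.0416  0.0736] w [ 0.0004 -0.0009 -0.    ] rows 2.3
```

Request:
apply_moves(
  deltas=[
    [0.021,-0.021,0.03,0,0,0,1],
    [0.041,-0.0415,0.055,0,0,0,1],
    [0.0413,-0.0416,0.08,0,0,0,1],
    [0.0413,-0.0416,0.09,0,0,0,1],
    [0.0413,-0.0416,0.098,0,0,0,1],
    [0.0413,-0.0416,0.101,0,0,0,1],
    [0.0413,-0.0416,0.101,0,0,0,1],
    [0.0413,-0.0416,0.101,0,0,0,1],
  ],
)

```text
time: 2.27
tool_pos: [0.7117, -0.0299, 0.0645]
tcp_rot: [3.131, 0.254, 0.003]
wrist_force: [-2.0, 0.2, 5.1]
width: -0.0
```

```bash
python3 -c "
from h import *
delta([*G(115,-181,75)[:2],.09],Rd(PSI))
cv2.imwrite('pics/w1.png',vision.read_camera('top')[:,:,::-1])
a=cv2.imread('pics/w1.png')[120:360,160:480];cv2.imwrite('pics/w1c.png',cv2.resize(np.clip(a*1.6,0,255).astype(np.uint8),None,fx=2,fy=2))"
```

```text
d [ 0.0014 -0.0026 -0.0255] w [ 0.0006 -0.0016 -0.0004] rows 0.6
```

View pics/w1c.png

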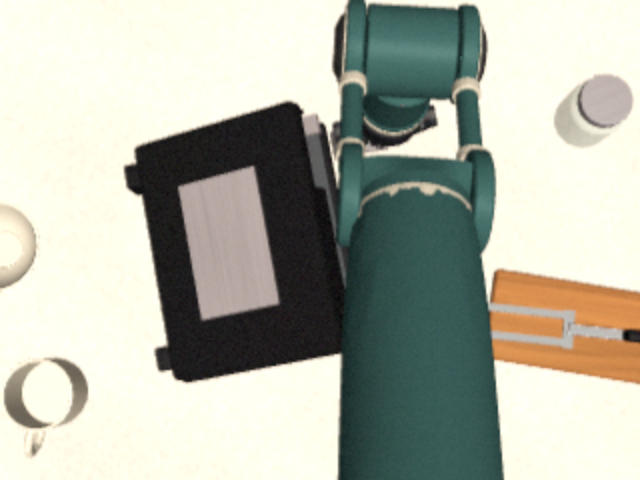

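Request:
apply_moves(
  deltas=[
    [0,0,0.002,0,0,0,1],
    [0,0,0.002,0,0,0,1],
    [0,0,0,0,0,0,1],
    [0,0.01,-0.03,0,0,0,0.5],
    [0,0.02,-0.07,0,0,0,0],
    [0,0.03,-0.1,0,0,0,0],
    [0,0.06,-0.13,0,0,0,0],
    [0,0.06,-0.15,0,0,0,0],
  ],
)

```text
time: 2.98
tool_pos: [0.7227, -0.0927, 0.2164]
tcp_rot: [3.127, 0.252, 0.008]
wrist_force: [0.1, -0.6, -0.3]
width: 0.71
```

```bash
python3 -c "
from h import *
delta([.66,-.12,.33],Rd(PSI+1.57))
"
```

```text
d [-0.0657  0.0174 -0.1138] w [ 0.007  -0.0001 -1.5714] rows 12.6
```

```bash
python3 -c "
from h import *
delta([*G(-18,-90,0)[:2],.28],Rd(PSI+1.57))
"
```

```text
d [-0.1322 -0.1569 -0.0649] w [ 0.007  -0.0001 -1.5714] rows 12.6
```

Request:
apply_moves(
  deltas=[
    [0,0,-0.03,0,0,-0.12,0],
    [-0.02,-0.025,-0.065,0,0,-0.24,0],
    [-0.043,-0.052,-0.065,0,0,-0.36,0],
    [-0.066,-0.078,-0.065,0,0,-0.48,0],
    [-0.088,-0.105,-0.065,0,0,-0.6,0],
    [-0.11,-0.13,-0.065,0,0,-0.72,0],
    [-0.132,-0.157,-0.065,0,0,-0.84,0],
    [-0.132,-0.157,-0.065,0,0,-0.96,0],
  ],
)

```text
time: 3.65
tool_pos: [0.5608, 0.0487, 0.2771]
tcp_rot: [-2.65, -1.682, 0.002]
wrist_force: [0.2, 0.0, 0.6]
width: 0.996
```

Request:
apply_moves(
  deltas=[
    [0,0,0,0,0,-0.12,0],
    [0,0,0,0,0,-0.24,0],
    [0,0,0,0,0,-0.36,0],
    [0,0,0,0,0,-0.48,0],
    [0,0,0,0,0,-0.61,0],
    [0,0,0,0,0,-0.61,0],
  ],
)

```text
time: 4.15
tool_pos: [0.5652, 0.0453, 0.2772]
tcp_rot: [2.031, 2.397, -0.0]
wrist_force: [0.4, -0.2, 0.6]
width: 0.999
```

```bash
python3 -c "
from h import *
s=status.read_state();print(s)
im=vision.read_camera('wrist')[:,:,::-1]
import pickle;pickle.dump(s,open('s2.pkl','wb'))
cv2.imwrite('pics/w2.png',np.clip(im*1.5,0,255).astype(np.uint8))
delta([*G(-18,-90,0)[:2],.28],Rd(PSI+1.57))
for y in (-65,100):
  print(proj('wrist',[G(x,y,76) for x in(-126,-54,-18,18,90)],s))
"
```

```text
{'time': 4.15, 'q': array([ 0.0361,  0.0341,  1.7815, -0.0001,  1.326 , -0.1289]), 'joint_vel': array([-0.0013,  0.0014, -0.0022,  0.0006,  0.0012,  0.1222]), 'joint_torque': array([  0.0472, -39.2991, -37.3518,   0.0015,  -0.0003,  -1.1578]), 'tool_pos': array([0.5652, 0.0453, 0.2772]), 'tcp_rot': array([ 2.0307,  2.397 , -0.0001]), 'wrist_force': array([ 0.3646, -0.2074,  0.6361]), 'torque': array([-0.003 , -0.0161,  0.0013]), 'width': 0.9988884183819758}
d [-0.0042  0.0009 -0.0028] w [-0.0001  0.     -0.0013] rows 0.1
[[216.1498 188.0187]
 [288.6349 188.1539]
 [324.8766 188.2215]
 [361.1178 188.2891]
 [433.5984 188.4243]]
[[197.6359  -6.3749]
 [282.795   -6.2125]
 [325.3734  -6.1313]
 [367.951   -6.0501]
 [453.1039  -5.8878]]
```

View pics/w2.png

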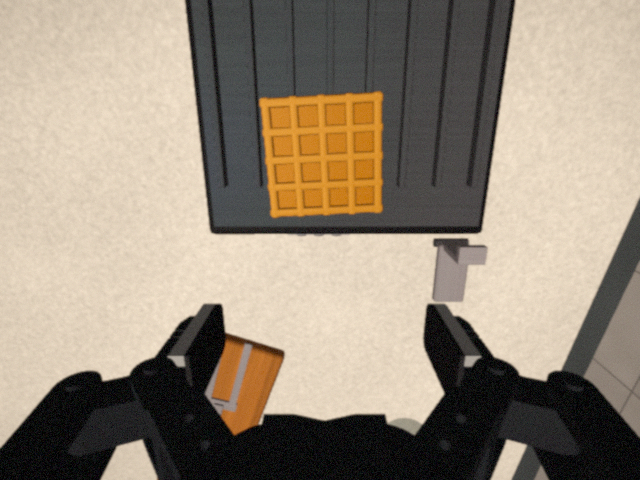

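```bash
python3 -c "
from h import *
import pickle;s=pickle.load(open('s2.pkl','rb'))
R=Rz(PSI)
def gl(P):return ((np.array(P)-O)@R*1000)
print('waffle',gl(back('wrist',[(263,97),(382,93),(382.5,212),(273,217)],.092,s)))
print('cas',gl(back('wrist',[(212,232),(482,230)],.062,s)))
print('rib',gl(back('wrist',[(226,185),(262,186),(404,185),(438,185),(473,185)],.076,s)))
im=cv2.imread('pics/w2.png')
c=im[80:240,200:500];c=np.clip(c.astype(float)*1.7,0,255).astype(np.uint8);cv2.imwrite('pics/w2c.png',cv2.resize(c,None,fx=2.66,fy=2.66,interpolation=2))
print(proj('top',[G(0,115,100),G(0,165,315)]))
"
```

```text
waffle [[-72.3931  17.8152  92.    ]
 [ 31.5707  21.2342  92.    ]
 [ 37.7749 -85.2415  92.    ]
 [-68.397  -90.4316  92.    ]]
cas [[-139.3624 -114.9598   62.    ]
 [ 150.908  -112.1514   62.    ]]
rib [[-115.9559  -61.9791   76.    ]
 [ -80.3443  -62.9052   76.    ]
 [  60.3515  -61.6498   76.    ]
 [  94.0178  -61.5869   76.    ]
 [ 128.6708  -61.5222   76.    ]]
[[240.1391 252.1223]
 [196.2406 246.939 ]]
```

View pics/w2c.png

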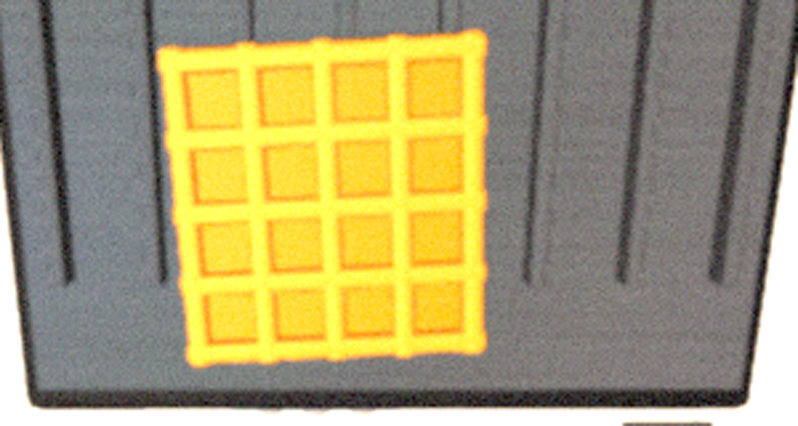

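```bash
python3 -c "
from h import *
import pickle;s=pickle.load(open('s2.pkl','rb'))
R=Rz(PSI)
def gl(P):return ((np.array(P)-O)@R*1000)
u=lambda L:[(200+a/2.66,80+b/2.66) for a,b in L]
P=gl(back('wrist',u([(68,280),(163,280),(527,280),(623,280),(717,280)]),.069,s));print(P, P[:,0]-[-123,-87,51,87,123])
P=gl(back('wrist',u([(42,30),(152,30),(543,30),(645,30),(748,30)]),.069,s));print(P, P[:,0]-[-123,-87,51,87,123])
P=gl(back('wrist',u([(165,50),(483,36),(482,350),(194,362)]),.092,s));print('waf',P,P.mean(0))
"
```

```text
[[-118.4067  -63.3898   69.    ]
 [ -82.2927  -63.3224   69.    ]
 [  56.046   -63.0639   69.    ]
 [  92.5217  -62.9958   69.    ]
 [ 128.2338  -62.929    69.    ]] [4.5933 4.7073 5.046  5.5217 5.2338]
[[-119.9355   24.3713   69.    ]
 [ -81.3713   24.4384   69.    ]
 [  55.6723   24.6771   69.    ]
 [  91.4139   24.7394   69.    ]
 [ 127.5022   24.8022   69.    ]] [3.0645 5.6287 4.6723 4.4139 4.5022]
waf [[-73.3206  16.352   92.    ]
 [ 31.2265  20.8028  92.    ]
 [ 36.498  -84.8261  92.    ]
 [-68.4227 -89.5207  92.    ]] [-18.5047 -34.298   92.    ]
```

```bash
sed -i 's/^PSI=.*/PSI=.165;O=np.array([.5742,.1357,0])/' h.py; python3 -c "
from h import *
D=[eval(l) for l in open('log.txt')]
D.append(([-1.16183532e+00,  2.64787374e-01,  1.60540687e+00,0,1.2737,-.037],[0.29077761, -0.60832626,  0.22992123],0))
A=[];b=[]
for q,p,_ in D:
  r=np.hypot(p[0],p[1]);a=q[1];c=q[1]+q[2];print(np.round(q,3),r,p[2],np.arctan2(p[1],p[0])-q[0])
  A+=[[1,0,np.sin(a),np.cos(a),np.sin(c),np.cos(c)],[0,1,np.cos(a),-np.sin(a),np.cos(c),-np.sin(c)]];b+=[r,p[2]]
for cols in ([0,1,2,4],[0,1,2,4,5],[0,1,2,3,4,5],[1,2,4]):
  x,res,rk,_=np.linalg.lstsq(np.array(A)[:,cols],b,rcond=None);print(cols,x,res,rk)
"
```

```text
[-0.653  0.117  1.796  0.     1.228  0.613] 0.5932454710372899 0.22144632687607502 0.04212857339280429
[-0.146  0.323  1.656 -0.     1.162  1.263] 0.6826625117527375 0.16356480820361374 0.03642726814597623
[-0.077  0.465  1.656 -0.     1.019  1.332] 0.7123746398018295 0.0645103409267217 0.034884802897962267
[-0.16   0.369  1.495 -0.003  1.271  1.251] 0.7285887346704026 0.21638177985444015 0.03285896174694444
[-0.16   0.369  1.495 -0.003  1.271  1.251] 0.7285887346704026 0.21638177985444015 0.03285896174694444
[ 0.036  0.034  1.781 -0.     1.326 -0.124] 0.5670009262791705 0.277206200584266 0.04390180782095101
[-1.162  0.265  1.605  0.     1.274 -0.037] 0.6742495510438993 0.22992123 0.0369290786515557
[0, 1, 2, 4] [-0.0006 -0.0994  0.5145  0.5667] [0.] 4
[0, 1, 2, 4, 5] [ 0.0007 -0.0957  0.5172  0.567   0.0065] [0.] 5
[0, 1, 2, 3, 4, 5] [ 0.0008 -0.0958  0.5172 -0.0014  0.5682  0.0064] [0.] 6
[1, 2, 4] [-0.0995  0.5144  0.5661] [0.] 3
```

```bash
cat > kin.py <<'E'
from h import *
from scipy.optimize import least_squares
L2,L3=.5145,.5667; HD=-.0994; d=.31
lo=np.array([-2.63,-.94,.31,-1.31,0,-2.55]);hi=np.array([2.63,2.18,2.57,4.45,2.66,2.55])
E=lambda a,t:Ro.from_euler(a,t).as_matrix()
S6=[1.]
def fk(q,d=None):
    d=globals()['d'] if d is None else d
    A=E('z',q[0]);B=A@E('y',q[1]);C=B@E('y',q[2])@E('z',q[3]);D=C@E('y',q[4])@E('z',S6[0]*q[5])
    p=A@[0,0.0248,HD+d]+B@[0,0,L2]+C@[0,0,L3]+D@[0,0,d]
    return p,D@OFF
OFF=np.eye(3)
def ik(p,R,q0):
    f=lambda q:np.r_[(fk(q)[0]-p)*5,Ro.from_matrix(R.T@fk(q)[1]).as_rotvec()]
    r=least_squares(f,np.clip(q0,lo+1e-6,hi-1e-6),bounds=(lo,hi));return r.x,np.abs(r.fun).max()
D=[eval(l) for l in open('log.txt')]
def tool(base_yaw,beta,roll):
    # turner frame: x along yaw, roll about it (rot -roll: top toward -x side of grill = +left of turner)
    T=Rz(base_yaw)@E('x',-roll)
    # tool: x ~ turner x, z down, pitched by beta so z gains +x
    return T@E('y',-beta)@DOWN, T
E
python3 - <<'E'
from kin import *
import kin
for q,p,rv in D: print(fk(np.array(q))[0]-p, Ro.from_matrix(fk(np.array(q))[1].T@Ro.from_rotvec(rv).as_matrix()).as_rotvec())
E
```

```text
[ 0.0009 -0.0008  0.0001] [-0.     -0.      1.5708]
[ 0.0017 -0.0004 -0.    ] [0.     0.     1.5708]
[ 0.0022 -0.0003 -0.0003] [-0.     -0.      1.5708]
[ 0.0016 -0.0002  0.    ] [0.     0.     1.5708]
[ 0.0016 -0.0002  0.    ] [0.     0.     1.5708]
[ 0.0009 -0.0001  0.0002] [-0.      0.      1.5708]
```

```bash
sed -i 's/^OFF=.*/OFF=E("z",np.pi\/2)/' kin.py; python3 - <<'E'
from kin import *
import kin
q00=np.array([-.1,.3,1.7,0,1.2,-.1])
for dd in (.25,.31):
  kin.d=dd
  for b in (0,20,30,45):
    q=q00
    for roll in range(0,111,10):
        th=np.radians(roll);R,T=tool(PSI+np.pi/2,np.radians(b),th)
        zt=.10+.05*min(roll,60)/60
        p=G(70,-240,0)+[0,0,zt]+R@[0,0,.019]
        q,e=ik(p,R,q)
        if roll in(0,30,40,50,60,70,80,90,100):print(dd,b,roll,q.round(2),round(e,4))
        if e>.01: break
E
```

```text
0.25 0 0 [-0.17  0.4   1.71 -0.    1.03 -0.33] 0.0
0.25 0 30 [-0.23  0.23  1.96  0.41  0.5  -0.71] 0.0
0.25 0 40 [-0.25  0.19  2.03  0.81  0.37 -1.1 ] 0.0
0.25 0 50 [-0.28  0.17  2.1   1.45  0.34 -1.73] 0.0
0.25 0 60 [-0.3   0.18  2.16  2.    0.44 -2.28] 0.0
0.25 0 70 [-0.32  0.21  2.2   2.27  0.62 -2.55] 0.0126
0.25 20 0 [-0.27  0.46  1.65  0.34  1.2  -0.59] 0.0
0.25 20 30 [-0.35  0.31  1.88  0.79  0.84 -1.12] 0.0
0.25 20 40 [-0.37  0.28  1.95  1.03  0.78 -1.39] 0.0
0.25 20 50 [-0.4   0.26  2.01  1.3   0.77 -1.69] 0.0
0.25 20 60 [-0.42  0.26  2.06  1.57  0.82 -1.98] 0.0
0.25 20 70 [-0.43  0.3   2.1   1.8   0.93 -2.25] 0.0
0.25 20 80 [-0.44  0.35  2.13  1.97  1.07 -2.47] 0.0
0.25 20 90 [-0.46  0.4   2.12  2.04  1.22 -2.55] 0.0494
0.25 30 0 [-0.32  0.51  1.62  0.48  1.3  -0.68] 0.0
0.25 30 30 [-0.39  0.36  1.84  0.88  1.02 -1.21] 0.0
0.25 30 40 [-0.41  0.34  1.9   1.06  0.97 -1.44] 0.0
0.25 30 50 [-0.44  0.33  1.95  1.26  0.97 -1.68] 0.0
0.25 30 60 [-0.45  0.33  2.    1.46  1.01 -1.93] 0.0
0.25 30 70 [-0.47  0.36  2.03  1.64  1.09 -2.17] 0.0
0.25 30 80 [-0.48  0.4   2.06  1.79  1.21 -
[... 1440 characters left out ...]
2] 0.0
0.31 30 50 [-0.52  0.34  2.    1.26  1.01 -1.77] 0.0
0.31 30 60 [-0.55  0.35  2.05  1.44  1.07 -2.02] 0.0
0.31 30 70 [-0.57  0.4   2.09  1.61  1.16 -2.27] 0.0
0.31 30 80 [-0.58  0.46  2.11  1.74  1.29 -2.48] 0.0
0.31 30 90 [-0.59  0.52  2.09  1.77  1.4  -2.55] 0.0688
0.31 45 0 [-0.42  0.63  1.53  0.63  1.5  -0.81] 0.0
0.31 45 30 [-0.5   0.5   1.75  0.93  1.3  -1.35] 0.0
0.31 45 40 [-0.53  0.48  1.81  1.05  1.29 -1.55] 0.0
0.31 45 50 [-0.55  0.48  1.86  1.18  1.29 -1.76] 0.0
0.31 45 60 [-0.58  0.49  1.9   1.3   1.33 -1.97] 0.0
0.31 45 70 [-0.59  0.52  1.93  1.41  1.39 -2.18] 0.0
0.31 45 80 [-0.6   0.57  1.94  1.51  1.47 -2.39] 0.0
0.31 45 90 [-0.61  0.62  1.94  1.57  1.56 -2.55] 0.0144
```

```bash
python3 - <<'E'
from kin import *
YT=1.442;o=np.array([.4465,-.393,0]);u=Rz(YT)[:,0]
R,T=tool(YT,np.radians(30),0)
for z in(.164,.044):
    p=o-.01*u+[0,0,z]+R@[0,0,.0187];q,e=ik(p,R,np.array([-.6,.4,1.7,.4,1.3,-.6]));print(p,q,e)
    delta(p,R)
    if z>.1: # halfway
        s=status.read_state();R0=Ro.from_rotvec(s['tcp_rot']).as_matrix();
E
```

```text
[ 0.4464 -0.3936  0.1478] [-0.9446  0.3895  1.6785  0.3513  1.4777 -0.9211] 6.4070714143111595e-15
d [-0.4144 -0.1871  0.1294] w [-0.0757  0.52    0.282 ] rows 11.3
[ 0.4464 -0.3936  0.0278] [-0.9446  0.5213  1.739   0.3638  1.2975 -0.9895] 2.4980018054066022e-15
d [-0.4144 -0.1871  0.2494] w [-0.0757  0.52    0.282 ] rows 12.4
```

Request:
apply_moves(
  deltas=[
    [-0.035,-0.016,0.0,0,0,0.03,0],
    [-0.071,-0.032,0.01,-0.01,0.06,0.06,0],
    [-0.107,-0.048,0.02,-0.02,0.14,0.1,0],
    [-0.142,-0.064,0.03,-0.03,0.22,0.14,0],
    [-0.178,-0.08,0.04,-0.04,0.3,0.18,0],
    [-0.213,-0.096,0.05,-0.055,0.38,0.22,0],
    [-0.248,-0.112,0.06,-0.065,0.46,0.25,0],
    [-0.282,-0.128,0.07,-0.0757,0.52,0.282,0],
  ],
)

```text
time: 4.87
tool_pos: [0.4836, -0.2563, 0.2072]
tcp_rot: [-2.063, -1.805, -0.556]
wrist_force: [1.0, 0.3, -0.9]
width: 1.004
```

```bash
python3 - <<'E'
from kin import *
YT=1.442;o=np.array([.4465,-.393,0]);u=Rz(YT)[:,0]
R,T=tool(YT,np.radians(30),0)
p=o-.01*u+[0,0,.164]+R@[0,0,.0187];delta(p,R)
s=status.read_state();print(s['q']);f=lambda x:[fk(s['q'],x[0])[0]-s['tool_pos']]
print(least_squares(lambda x:fk(s['q'],x[0])[0]-s['tool_pos'],[.3]).x, Ro.from_matrix(fk(s['q'])[1].T@Ro.from_rotvec(s['tcp_rot']).as_matrix()).as_rotvec())
E
```

```text
d [-0.1519 -0.0186 -0.0195] w [ 0.002  -0.0028 -0.0042] rows 3.7
[-0.79    0.2314  1.7791  0.4108  1.4803 -0.7673]
[0.3497] [ 0.  0. -0.]
```

Request:
apply_moves(
  deltas=[
    [-0.04,-0.005,-0.005,0,0,0,0],
    [-0.08,-0.01,-0.01,0,0,0,0],
    [-0.12,-0.015,-0.015,0,0,0,0],
    [-0.152,-0.019,-0.0195,0,0,0,0],
    [-0.152,-0.019,-0.0195,0,0,0,0],
    [-0.152,-0.019,-0.0195,0,0,0,0],
  ],
)

```text
time: 5.37
tool_pos: [0.4467, -0.3925, 0.1467]
tcp_rot: [-2.062, -1.805, -0.552]
wrist_force: [-0.5, -0.4, -0.3]
width: 1.0
```

```bash
sed -i 's/d=.31$/d=.3497/' kin.py; python3 - <<'E'
from kin import *
import pickle
s=status.read_state();im=vision.read_camera('wrist')[:,:,::-1];pickle.dump(s,open('s3.pkl','wb'))
t=vision.read_camera('top')[130:330,140:400,::-1]
cv2.imwrite('pics/w3.png',im)
im=np.clip(im*1.4,0,255).astype(np.uint8)
c=np.zeros((480,900,3),np.uint8);c[:,:640]=im;c[:200,640:]=np.clip(t*1.5,0,255);cv2.imwrite('pics/w3b.png',cv2.resize(c,(800,427),interpolation=cv2.INTER_AREA))
o=np.array([.4465,-.393,.0]);Rt=Rz(1.442)
print(proj('wrist',[o+Rt@np.array(x) for x in[(.23,.018,.023),(.23,-.018,.023),(.12,0,.023),(.05,0,.048),(-.08,0,.048)]],s))
E
```

```text
[[303.9224  62.166 ]
 [341.9392  61.9101]
 [323.4372 170.8938]
 [323.6628 243.3007]
 [324.515  428.2608]]
```

View pics/w3b.png

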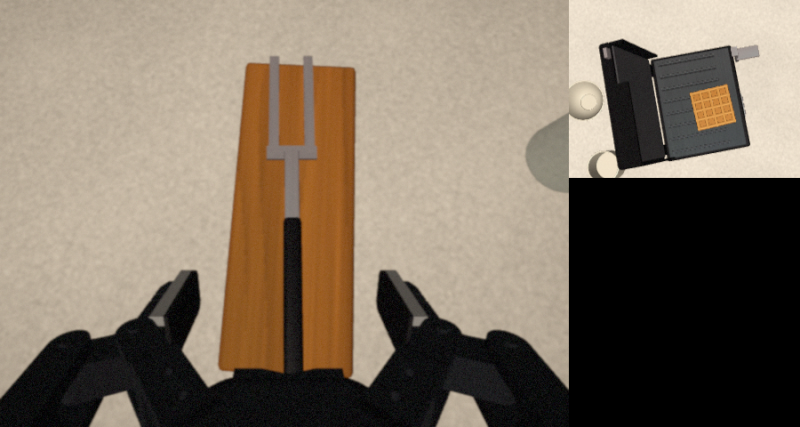

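```bash
python3 - <<'E'
from kin import *
import pickle
s=pickle.load(open('s3.pkl','rb'))
t=back('wrist',[(308.3,64),(346.5,64)],.022,s);h=back('wrist',[(328.5,245)],.048,s);c=back('wrist',[(328.5,171)],.023,s)
h2=back('wrist',[(329.5,400)],.048,s)
print(t,h,c,h2)
v=(t.mean(0)-h[0])[:2];print(np.arctan2(v[1],v[0]),np.linalg.norm(v),'exp .18')
v2=(h[0]-h2[0])[:2];print(np.arctan2(v2[1],v2[0]))
u=v/np.linalg.norm(v);o=h[0][:2]-.05*u;print(o,t.mean(0)[:2]-.23*u)
B=back('wrist',np.array([(247,64),(355,68),(352,377),(219,370)])*1.125,.02,s)[:,:2];print(B,B.mean(0));vb=B[0]-B[3]+B[1]-B[2];print(np.arctan2(vb[1],vb[0]))
E
```

```text
[[ 0.4621 -0.1643  0.022 ]
 [ 0.498  -0.1693  0.022 ]] [[ 0.4564 -0.3452  0.048 ]] [[ 0.4663 -0.2747  0.023 ]] [[ 0.4421 -0.4548  0.048 ]]
1.439091892373076 0.17999308087906163 exp .18
1.4408978343888905
[ 0.4499 -0.3948] [ 0.4499 -0.3948]
[[ 0.4325 -0.1674]
 [ 0.5459 -0.1879]
 [ 0.4896 -0.485 ]
 [ 0.3766 -0.4643]] [ 0.4612 -0.3262]
1.3840916333716997
```

```bash
cat >> kin.py <<'E'
YT=1.4395;OT=np.array([.4499,-.3948,0]);UT=Rz(YT)[:,0];BETA=np.radians(30)
E
python3 - <<'E'
from kin import *
R,T=tool(YT,BETA,0)
p=OT-.01*UT+[0,0,.043]+R@[0,0,.0187];delta(p,R)
E
```

```text
d [-0.0646  0.0025  0.1031] w [-0.002  -0.0008  0.0021] rows 2.9
```

Request:
apply_moves(
  deltas=[
    [-0.016,0.003,0.026,0,0,0.002,0],
    [-0.032,0.0025,0.052,0,0,0.002,0],
    [-0.048,0.0025,0.077,0,0,0.002,0],
    [-0.057,0.0025,0.092,0,0,0.002,0],
    [-0.0646,0.0025,0.103,0,0,0.002,0],
    [-0.0646,0.0025,0.103,0,0,0.002,0],
  ],
)

```text
time: 5.97
tool_pos: [0.449, -0.3938, 0.0247]
tcp_rot: [-2.057, -1.808, -0.551]
wrist_force: [-0.2, -0.2, -0.1]
width: 1.001
```

Request:
apply_moves(
  deltas=[
    [0,0,0,0,0,0,1],
    [0,0,0,0,0,0,1],
    [0,0,0,0,0,0,1],
    [0,0,0,0,0,0,1],
    [0,0,0,0,0,0,1],
    [0,0,0,0,0,0,1],
    [0,0,0,0,0,0,1],
    [0,0,0,0,0,0,1],
  ],
  squeeze=110,
)

```text
time: 6.63
tool_pos: [0.4502, -0.3969, 0.028]
tcp_rot: [-2.061, -1.812, -0.552]
wrist_force: [-0.3, -2.0, 5.5]
width: 0.157
```

```bash
python3 - <<'E'
from kin import *
R,T=tool(YT,BETA,0)
p=OT-.01*UT+[0,0,.043]+R@[0,0,.0187];delta(p,R)
E
```

```text
d [ 0.0006 -0.0006  0.0018] w [-0.0009  0.0011  0.0026] rows 0.0
```

Request:
apply_moves(
  deltas=[
    [0.01,0,-0.017,0,0,0,1],
    [0.025,0,-0.043,0,0,0,1],
    [0.04,0,-0.07,0,0,0,1],
    [0.055,0,-0.095,0,0,0,1],
    [0.055,0,-0.095,0,0,0,1],
  ],
)

```text
time: 7.05
tool_pos: [0.4522, -0.3986, 0.1428]
tcp_rot: [-2.065, -1.819, -0.553]
wrist_force: [1.6, -0.9, -0.0]
width: 0.165
```

```bash
cat >> kin.py <<'E'
import re
# turner in tool frame from the grasp (measured pose at grasp)
_R0=Ro.from_rotvec([-2.061,-1.812,-0.552]).as_matrix();_p0=np.array([.4502,-.3969,.028])
TT_R=_R0.T@Rz(YT); TT_p=_R0.T@(OT+[0,0,.02]-_p0)
def turner_now(s=None):
    s=s or status.read_state();R=Ro.from_rotvec(s['tcp_rot']).as_matrix()
    return s['tool_pos']+R@TT_p, R@TT_R
def tip_in_grill(s=None):
    o,R=turner_now(s);P=np.array([o+R@np.array(x) for x in[(0,0,0),(.23,0,0),(.12,0,0)]]);return (P-O)@Rz(PSI)*1000
def goal(x,y,z,roll=0,pitch=0,dyaw=0):
    "turner TIP-centre at grill coords mm, roll deg (top toward -x), pitch deg (+ = tips up)"
    RT=Rz(PSI+np.pi/2+dyaw)@E('y',-np.radians(pitch))@E('x',-np.radians(roll))
    o=G(x,y,z)-RT@[.23,0,0]
    R=RT@TT_R.T; return o-R@TT_p,R
E
python3 - <<'E'
from kin import *
print(tip_in_grill())
s=status.read_state();q=s['q']
for g in [(-18,-115,110),(-18,-115,67),(-18,0,67),(-18,0,105),(72,0,110),(72,0,125,40),(60,0,140,60),(20,0,140,65)]:
    p,R=goal(*g);q,e=ik(p,R,q);print(g,q.round(2),e)
delta(*goal(-18,-125,120))
E
```

```text
[[-208.048  -504.909   134.81  ]
 [-140.8805 -284.9387  133.5514]
 [-173.0041 -390.1419  134.1533]]
(-18, -115, 110) [-0.57  0.51  1.57  0.38  1.44 -0.86] 1.8588504446107548e-13
(-18, -115, 67) [-0.57  0.56  1.59  0.39  1.38 -0.89] 6.248404603971375e-10
(-18, 0, 67) [-0.44  0.45  1.76  0.44  1.28 -0.81] 1.0015020579976126e-09
(-18, 0, 105) [-0.44  0.4   1.74  0.43  1.34 -0.79] 1.1047130228224786e-10
(72, 0, 110) [-0.37  0.53  1.55  0.45  1.38 -0.7 ] 1.9197691604597893e-15
(72, 0, 125, 40) [-0.55  0.32  1.97  1.04  1.04 -1.56] 1.219741344980324e-12
(60, 0, 140, 60) [-0.65  0.34  2.12  1.4   1.12 -2.1 ] 4.947211646330509e-10
(20, 0, 140, 65) [-0.73  0.33  2.2   1.44  1.2  -2.26] 1.132825585738542e-15
d [0.1649 0.139  0.1119] w [ 0.1521  0.0065 -0.2544] rows 5.8
```

Request:
apply_moves(
  deltas=[
    [0.028,0.023,0.019,0.025,0.001,-0.042,1],
    [0.055,0.046,0.037,0.05,0.002,-0.085,1],
    [0.083,0.07,0.056,0.075,0.003,-0.127,1],
    [0.11,0.093,0.075,0.1,0.004,-0.17,1],
    [0.138,0.116,0.093,0.127,0.005,-0.212,1],
    [0.165,0.139,0.112,0.152,0.0065,-0.254,1],
    [0.165,0.139,0.112,0.152,0.0065,-0.254,1],
    [0.165,0.139,0.112,0.152,0.0065,-0.254,1],
  ],
)

```text
time: 7.72
tool_pos: [0.6138, -0.2135, 0.1202]
tcp_rot: [-1.735, -2.059, -0.466]
wrist_force: [0.8, -0.3, -0.4]
width: 0.167
```

```bash
python3 - <<'E'
from kin import *
import pickle
s=status.read_state();im=vision.read_camera('wrist')[:,:,::-1];pickle.dump(s,open('s4.pkl','wb'))
im=np.clip(im*1.5,0,255).astype(np.uint8);cv2.imwrite('pics/w4.png',im)
print(tip_in_grill(s));o,R=turner_now(s)
print(proj('wrist',[o+R@np.array(x) for x in[(.23,.018,.003),(.23,-.018,.003),(.127,.025,.003),(.127,-.025,.003),(.05,0,.028)]],s))
print(proj('wrist',[G(*x) for x in[(-36,-65,62),(0,-65,62),(-126,-65,76),(126,-65,76)]],s))
delta(*goal(-18,-110,67))
E
```

```text
[[ -18.9151 -348.8417  112.2065]
 [ -19.9561 -118.8541  114.3557]
 [ -19.4583 -228.8481  113.3278]]
[[293.6643 -79.925 ]
 [352.5478 -79.8412]
 [277.2858  67.7689]
 [368.1874  67.8993]
 [322.1517 183.8297]]
[[304.1412 -55.2187]
 [349.0846 -55.3145]
 [185.2382 -74.1089]
 [516.5166 -74.9577]]
d [-0.0141  0.0024  0.0443] w [-0.0074 -0.009  -0.0016] rows 1.1
```

View pics/w4.png

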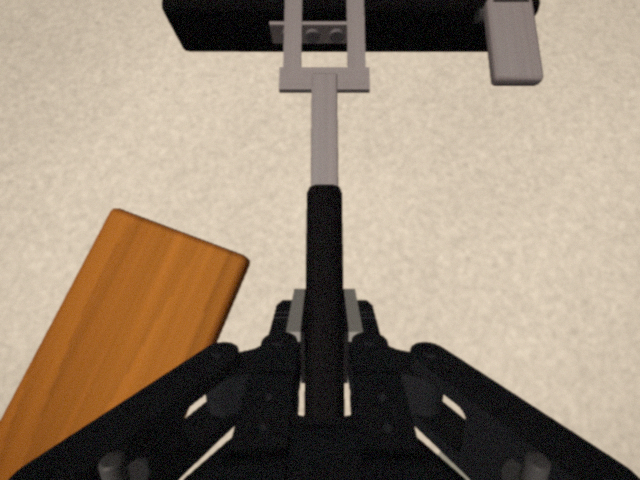

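Request:
apply_moves(
  deltas=[
    [-0.004,0.002,0.01,-0.007,-0.009,-0.002,1],
    [-0.008,0.002,0.02,-0.007,-0.009,-0.002,1],
    [-0.011,0.0024,0.03,-0.007,-0.009,-0.002,1],
    [-0.013,0.0024,0.04,-0.007,-0.009,-0.002,1],
    [-0.013,0.0024,0.04,-0.007,-0.009,-0.002,1],
    [-0.013,0.0024,0.04,-0.007,-0.009,-0.002,1],
  ],
)

```text
time: 8.27
tool_pos: [0.6125, -0.207, 0.0795]
tcp_rot: [-1.747, -2.063, -0.469]
wrist_force: [-0.0, 0.2, -0.9]
width: 0.16
```

```bash
python3 - <<'E'
from kin import *
s=status.read_state();print(tip_in_grill(s),s['wrist_force'],s['torque'])
im=vision.read_camera('scene')[:,:,::-1]
c=im[210:330,220:440];cv2.imwrite('pics/sc1.png',cv2.resize(np.clip(c.astype(float)*2.2,0,255).astype(np.uint8),None,fx=3.6,fy=3.6,interpolation=2))
delta(*goal(-18,-108,66))
E
```

```text
[[ -19.0603 -342.2465   71.5371]
 [ -18.4586 -112.2475   71.856 ]
 [ -18.7464 -222.247    71.7035]] [-0.0406  0.2496 -0.9307] [-0.3301 -0.0658  0.0089]
d [0.0009 0.0003 0.008 ] w [ 0.0022 -0.0001 -0.0017] rows 0.2
```

View pics/sc1.png

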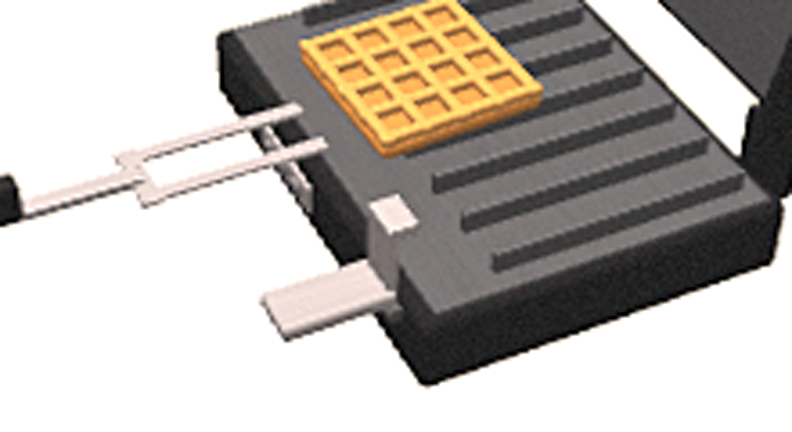

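```bash
python3 - <<'E'
from kin import *
o,R=turner_now()
print(proj('scene',[o+R@np.array(x) for x in[(.23,.018,.0015),(.23,-.018,.0015)]]))
E
```

```text
[[301.9934 240.467 ]
 [308.8912 250.1962]]
```

Request:
apply_moves(
  deltas=[
    [0.001,0,0.003,0.002,0,-0.002,1],
    [0.0015,0,0.007,0.002,0,-0.002,1],
    [0.0015,0,0.007,0.002,0,-0.002,1],
  ],
)

```text
time: 8.57
tool_pos: [0.613, -0.202, 0.0755]
tcp_rot: [-1.744, -2.068, -0.468]
wrist_force: [0.1, 0.3, -0.9]
width: 0.161
```

Request:
apply_moves(
  deltas=[
    [-0.001,0,0.0017,0,0,0,1],
    [-0.001,0,0.0017,0,0,0,1],
  ],
)

```text
time: 8.73
tool_pos: [0.613, -0.2023, 0.0735]
tcp_rot: [-1.745, -2.068, -0.468]
wrist_force: [0.2, 0.0, -1.2]
width: 0.161
```

Request:
apply_moves(
  deltas=[
    [-0.001,0,0.0017,0,0,0,1],
    [-0.001,0,0.0017,0,0,0,1],
  ],
)

```text
time: 8.9
tool_pos: [0.613, -0.2025, 0.0714]
tcp_rot: [-1.745, -2.068, -0.468]
wrist_force: [0.2, 0.5, -1.2]
width: 0.158
```

```bash
python3 - <<'E'
from kin import *
s=status.read_state();print(tip_in_grill(s),s['wrist_force'],s['torque'])
E
```

```text
[[ -17.8755 -337.9283   63.3769]
 [ -18.0756 -107.9285   63.2171]
 [ -17.9799 -217.9284   63.2935]] [ 0.1827  0.5484 -1.1578] [-0.3707 -0.0834 -0.0068]
```

Request:
apply_moves(
  deltas=[
    [-0.0007,0,0.0012,0,0,0,1],
    [-0.0007,0,0.0012,0,0,0,1],
  ],
)

```text
time: 9.07
tool_pos: [0.613, -0.2025, 0.0701]
tcp_rot: [-1.745, -2.067, -0.468]
wrist_force: [-0.3, -0.5, -1.3]
width: 0.168
```

Request:
apply_moves(
  deltas=[
    [-0.0007,0,0.0012,0,0,0,1],
    [-0.0007,0,0.0012,0,0,0,1],
  ],
)

```text
time: 9.23
tool_pos: [0.6131, -0.2025, 0.0689]
tcp_rot: [-1.745, -2.067, -0.469]
wrist_force: [0.1, -0.5, 0.0]
width: 0.163
```

```bash
python3 - <<'E'
from kin import *
s=status.read_state();print(tip_in_grill(s),s['wrist_force'],s['torque'])
E
```

```text
[[ -17.7599 -337.9034   60.9173]
 [ -17.9036 -107.9034   60.8541]
 [ -17.8349 -217.9034   60.8843]] [ 0.1056 -0.5245  0.0202] [ 0.0157 -0.014  -0.0023]
```

Request:
apply_moves(
  deltas=[
    [0.0028,0,-0.0048,0,0,0,1],
    [0.0028,0,-0.0048,0,0,0,1],
    [0.02,0,0.005,0,0,0,1],
    [0.037,0,0.015,0,0,0,1],
    [0.0375,0,0.0152,0,0,0,1],
  ],
)

```text
time: 9.65
tool_pos: [0.6054, -0.16, 0.0746]
tcp_rot: [-1.741, -2.067, -0.468]
wrist_force: [-0.2, -0.4, -1.7]
width: 0.162
```

```bash
python3 - <<'E'
from kin import *
s=status.read_state();print(tip_in_grill(s),s['wrist_force'],s['torque'])
delta(*goal(-18,0,66))
E
```

```text
[[ -18.3297 -294.7267   66.6312]
 [ -18.9419  -64.7278   67.015 ]
 [ -18.6491 -174.7272   66.8314]] [-0.2408 -0.4221 -1.6645] [-0.3378  0.0072  0.0454]
d [0.0557 0.0007 0.033 ] w [-0.0012 -0.0017  0.0024] rows 1.6
```

Request:
apply_moves(
  deltas=[
    [0.011,0,0.0066,0,0,0.002,1],
    [0.022,0.0005,0.0132,0,-0.001,0.002,1],
    [0.033,0.0007,0.0198,-0.001,-0.0017,0.002,1],
    [0.0445,0.0007,0.0264,-0.001,-0.0017,0.002,1],
    [0.0557,0.0007,0.033,-0.001,-0.0017,0.002,1],
    [0.0557,0.0007,0.033,-0.001,-0.0017,0.002,1],
  ],
)

```text
time: 10.15
tool_pos: [0.595, -0.0959, 0.0735]
tcp_rot: [-1.745, -2.067, -0.467]
wrist_force: [-0.3, -0.7, -1.1]
width: 0.161
```

```bash
python3 - <<'E'
from kin import *
s=status.read_state();print(tip_in_grill(s),s['wrist_force'],s['torque'])
delta(*goal(-18,0,66));delta(*goal(-18,0,100))
E
```

```text
[[ -18.0716 -229.8691   65.5357]
 [ -18.2383    0.1308   65.43  ]
 [ -18.1586 -109.8692   65.4805]] [-0.2747 -0.6609 -1.144 ] [-0.3245 -0.0759 -0.021 ]
d [ 0.0001  0.0001 -0.0005] w [-0.0005  0.0005  0.0006] rows 0.0
d [ 0.0171  0.0001 -0.0299] w [-0.0005  0.0005  0.0006] rows 0.8
```

Request:
apply_moves(
  deltas=[
    [0.0025,0,-0.0043,0,0,0,1],
    [0.005,0,-0.0087,0,0,0,1],
    [0.008,0,-0.014,0,0,0,1],
    [0.012,0,-0.021,0,0,0,1],
    [0.016,0,-0.028,0,0,0,1],
    [0.018,0,-0.031,0,0,0,1],
    [0.018,0,-0.031,0,0,0,1],
  ],
)

```text
time: 10.73
tool_pos: [0.5972, -0.0996, 0.1112]
tcp_rot: [-1.75, -2.069, -0.469]
wrist_force: [0.7, -0.9, -1.6]
width: 0.164
```

```bash
python3 - <<'E'
from kin import *
s=status.read_state();print(tip_in_grill(s),s['wrist_force'],s['torque'])
delta(*goal(67,0,102))
im=vision.read_camera('scene')[:,:,::-1]
c=im[180:330,200:460];cv2.imwrite('pics/sc2.png',cv2.resize(np.clip(c.astype(float)*2.2,0,255).astype(np.uint8),None,fx=3,fy=3,interpolation=2))
E
```

```text
[[ -16.502  -233.9149  103.2017]
 [ -16.055    -3.9172  102.2665]
 [ -16.2688 -113.9161  102.7137]] [ 0.7284 -0.8765 -1.5611] [-0.5453 -0.0648 -0.0557]
d [0.0025 0.0835 0.0033] w [0.0042 0.0041 0.0002] rows 2.0
```

View pics/sc2.png

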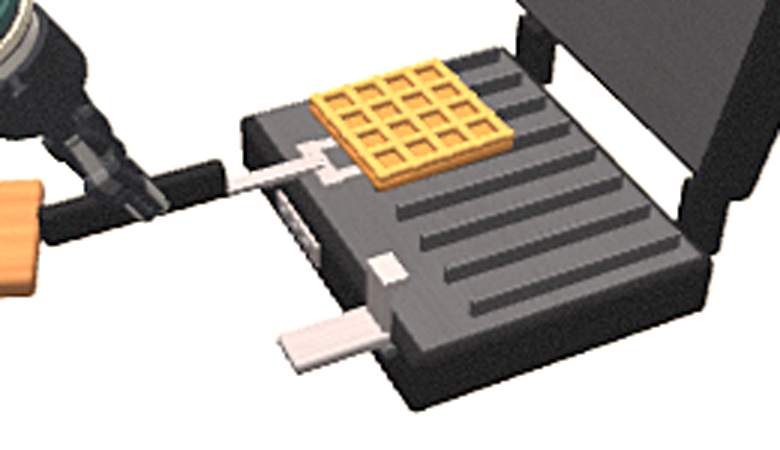

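Request:
apply_moves(
  deltas=[
    [0,0.004,0,0,0,0,1],
    [0,0.013,0,0.001,0.001,0,1],
    [0,0.026,0,0.002,0.002,0,1],
    [0.001,0.04,0.001,0.002,0.002,0,1],
    [0.001,0.054,0.001,0.003,0.003,0,1],
    [0.002,0.067,0.002,0.004,0.004,0,1],
    [0.002,0.077,0.003,0.004,0.004,0,1],
    [0.0025,0.0835,0.003,0.004,0.004,0,1],
  ],
)

```text
time: 11.45
tool_pos: [0.6789, -0.0808, 0.1072]
tcp_rot: [-1.743, -2.064, -0.466]
wrist_force: [0.7, 0.8, -1.5]
width: 0.166
```

Request:
apply_moves(
  deltas=[
    [0,0,0,0,0,0,1],
    [0,0,0,0,0,0,1],
  ],
)

```text
time: 11.62
tool_pos: [0.6777, -0.0812, 0.1077]
tcp_rot: [-1.743, -2.064, -0.465]
wrist_force: [-0.5, 0.1, -2.5]
width: 0.163
```

```bash
python3 - <<'E'
from kin import *
s=status.read_state();print(tip_in_grill(s),s['wrist_force'],s['torque'],s['q'])
for g in [(67,0,102,15),(64,0,104,30),(60,0,112,45)]: delta(*goal(*g))
# sequence in the current tool frame, roll about prong centre
im=vision.read_camera('top')[:,:,::-1];cv2.imwrite('pics/t2.png',im)
h=cv2.cvtColor(im,cv2.COLOR_BGR2HSV);m=cv2.inRange(h,(8,140,90),(30,255,255));m[:,380:]=0
n,l,st,ce=cv2.connectedComponentsWithStats(m);i=1+np.argmax(st[1:,4]);print(st[i],ce[i]);
print(((back('top',ce[i],.122)-O)@Rz(PSI)*1000))
E
```

```text
[[  65.8305 -228.9107   99.6844]
 [  65.5325    1.0887  100.1222]
 [  65.675  -108.911    99.9128]] [-0.5252  0.1363 -2.4596] [-0.5165 -0.1047 -0.0176] [-0.3762  0.5351  1.5579  0.4516  1.3645 -0.7098]
d [ 0.0002 -0.001  -0.0024] w [-0.2303 -0.0028 -0.1315] rows 2.1
d [ 0.0009 -0.006  -0.0036] w [-0.457  -0.0036 -0.2624] rows 4.2
d [ 0.0043 -0.0117 -0.0095] w [-0.6837 -0.0044 -0.3934] rows 6.3
[ 267  190   53   53 1977] [293.3424 216.4861]
[[ 55.0269 -31.9237 122.    ]]
```

```bash
cat > plan.py <<'E'
from kin import *
import sys
def plan(goals):
    s=status.read_state();R0=Ro.from_rotvec(s['tcp_rot']).as_matrix();q=s['q']
    for g in goals:
        p,R=goal(*g);qn,e=ik(p,R,q)
        print(g,np.r_[R0.T@(p-s['tool_pos']),Ro.from_matrix(R0.T@R).as_rotvec()].round(4).tolist(),'q',qn.round(2),'dq',np.abs(qn-q).max().round(2),'e',round(e,4));q=qn
E
python3 -c "
from plan import *
plan([(66,0,95,0),(66,0,95,6),(66,0,95,12),(66,0,95,18),(64,0,95,23),(58,0,96,29),(49,0,98,35),(41,0,104,43),(32,0,110,50),(22,0,114,58),(14,0,117,65),(6,0,119,70),(-5,0,121,72),(-20,0,122,72),(-35,0,122,72)])"
```

```text
(66, 0, 95, 0) [-0.0032, 0.0005, 0.0036, -0.0035, -0.0019, -0.0008] q [-0.38  0.53  1.57  0.45  1.35 -0.72] dq 0.01 e 0.0
(66, 0, 95, 6) [-0.0032, -0.0003, 0.0036, -0.0942, -0.0022, -0.0532] q [-0.4   0.49  1.64  0.51  1.27 -0.82] dq 0.1 e 0.0
(66, 0, 95, 12) [-0.0033, -0.0012, 0.0037, -0.1849, -0.0026, -0.1056] q [-0.43  0.45  1.71  0.58  1.2  -0.93] dq 0.11 e 0.0
(66, 0, 95, 18) [-0.0033, -0.002, 0.0038, -0.2756, -0.0029, -0.158] q [-0.45  0.42  1.78  0.67  1.14 -1.05] dq 0.13 e 0.0
(64, 0, 95, 23) [-0.0034, -0.0047, 0.004, -0.3511, -0.0032, -0.2016] q [-0.48  0.39  1.83  0.75  1.09 -1.17] dq 0.12 e 0.0
(58, 0, 96, 29) [-0.0031, -0.0114, 0.0035, -0.4418, -0.0035, -0.254] q [-0.51  0.36  1.9   0.85  1.05 -1.33] dq 0.16 e 0.0
(49, 0, 98, 35) [-0.0023, -0.0212, 0.0021, -0.5325, -0.0038, -0.3064] q [-0.55  0.34  1.98  0.96  1.03 -1.49] dq 0.17 e 0.0
(41, 0, 104, 43) [0.0004, -0.0301, -0.0025, -0.6534, -0.0042, -0.3762] q [-0.6   0.32  2.05  1.11  1.03 -1.72] dq 0.22 e 0.0
(32, 0, 110, 50) [0.0031, -0.0399, -0.0071, -0.7592, -0.0046, -0.4373] q [-0.65  0.32  2.11  1.23  1.07 -1.91] dq 0.2 e 0.0
(22, 0, 114, 58) [0.0047, -0.0506, -0.0097, -0.8801, -0.005, -0.5071] q [-0.7   0.34  2.17  1.36  1.13 -2.13] dq 0.22 e 0.0
(14, 0, 117, 65) [0.0058, -0.0591, -0.0116, -0.9859, -0.0053, -0.5683] q [-0.74  0.37  2.21  1.45  1.2  -2.31] dq 0.18 e 0.0
(6, 0, 119, 70) [0.0065, -0.0674, -0.0127, -1.0614, -0.0056, -0.6119] q [-0.77  0.41  2.24  1.5   1.27 -2.44] dq 0.12 e 0.0
(-5, 0, 121, 72) [0.0074, -0.0786, -0.0142, -1.0917, -0.0057, -0.6294] q [-0.79  0.41  2.25  1.5   1.3  -2.49] dq 0.05 e 0.0
(-20, 0, 122, 72) [0.008, -0.0936, -0.015, -1.0917, -0.0057, -0.6294] q [-0.82  0.4   2.27  1.48  1.31 -2.5 ] dq 0.03 e 0.0
(-35, 0, 122, 72) [0.008, -0.1086, -0.0149, -1.0917, -0.0057, -0.6294] q [-0.85  0.39  2.29  1.46  1.32 -2.51] dq 0.03 e 0.0
```

Request:
apply_moves(
  deltas=[
    [-0.0016,0,0.0018,-0.002,-0.001,0,1],
    [-0.0032,0.0005,0.0036,-0.0035,-0.0019,-0.0008,1],
    [-0.0032,0,0.0036,-0.05,-0.002,-0.027,1],
    [-0.0032,-0.0003,0.0036,-0.0942,-0.0022,-0.0532,1],
    [-0.0032,-0.0008,0.0036,-0.14,-0.0024,-0.08,1],
    [-0.0033,-0.0012,0.0037,-0.185,-0.0026,-0.1056,1],
    [-0.0033,-0.0016,0.0037,-0.23,-0.0027,-0.132,1],
    [-0.0033,-0.002,0.0038,-0.2756,-0.003,-0.158,1],
  ],
)

```text
time: 12.33
tool_pos: [0.6755, -0.083, 0.1034]
tcp_rot: [-1.733, -2.238, -0.833]
wrist_force: [0.2, -0.1, -2.1]
width: 0.164
```

```bash
cat > waf.py <<'E'
from plan import *
def waf(n='top'):
    im=vision.read_camera(n)[:,:,::-1]
    h=cv2.cvtColor(np.ascontiguousarray(im),cv2.COLOR_BGR2HSV);m=cv2.inRange(h,(8,140,60),(30,255,255))
    if n=='top': m[:,380:]=0
    else: m[:,:245]=0
    k,l,st,ce=cv2.connectedComponentsWithStats(m);i=1+np.argmax(st[1:,4])
    r=cv2.minAreaRect(np.argwhere(l==i)[:,::-1].astype(np.float32))
    print(n,'bbox',st[i],'c',ce[i].round(1),'rect',r)
    if n=='top': print(((back('top',cv2.boxPoints(r),.1)-O)@Rz(PSI)*1000)[:,:2].round(0).tolist())
    return im
E
python3 -c "
from waf import *
s=status.read_state();print(tip_in_grill(s),s['wrist_force'],s['torque'])
cv2.imwrite('pics/t3.png',waf('top'));cv2.imwrite('pics/s3.png',waf('scene'))
plan([(66,0,95,18),(64,0,95,23),(58,0,96,29),(49,0,98,35),(41,0,104,43),(32,0,110,50)])"
```

```text
[[  65.9731 -230.3567   95.6096]
 [  66.168    -0.3569   95.3795]
 [  66.0748 -110.3568   95.4896]] [ 0.2155 -0.1442 -2.1064] [-0.5811  0.1275  0.036 ]
top bbox [ 268  192   53   53 1955] c [294.3 217.7] rect ((294.030029296875, 217.82615661621094), (44.7027587890625, 44.702762603759766), 76.60750579833984)
[[109.0, 26.0], [115.0, -85.0], [2.0, -91.0], [-3.0, 20.0]]
scene bbox [ 566    0   74  199 7333] c [613.7 103.2] rect ((602.5, 99.0), (198.0, 73.0), 90.0)
(66, 0, 95, 18) [-0.0001, 0.002, 0.0001, 0.0001, -0.0002, -0.0022] q [-0.45  0.42  1.78  0.67  1.14 -1.05] dq 0.0 e 0.0
(64, 0, 95, 23) [0.0002, -0.0006, -0.0004, -0.0755, -0.0003, -0.0458] q [-0.48  0.39  1.83  0.75  1.09 -1.17] dq 0.12 e 0.0
(58, 0, 96, 29) [0.0016, -0.0069, -0.0028, -0.1662, -0.0005, -0.0981] q [-0.51  0.36  1.9   0.85  1.05 -1.33] dq 0.16 e 0.0
(49, 0, 98, 35) [0.0039, -0.0156, -0.0067, -0.2569, -0.0007, -0.1503] q [-0.55  0.34  1.98  0.96  1.03 -1.49] dq 0.17 e 0.0
(41, 0, 104, 43) [0.0078, -0.0225, -0.0135, -0.3779, -0.0009, -0.22] q [-0.6   0.32  2.05  1.11  1.03 -1.72] dq 0.22 e 0.0
(32, 0, 110, 50) [0.0118, -0.0301, -0.0205, -0.4838, -0.0011, -0.281] q [-0.65  0.32  2.11  1.23  1.07 -1.91] dq 0.2 e 0.0
```

Request:
apply_moves(
  deltas=[
    [0.0001,0.001,0,-0.035,0,-0.022,1],
    [0.0002,-0.0006,-0.0004,-0.0755,0,-0.0458,1],
    [0.001,-0.0035,-0.0015,-0.12,0,-0.072,1],
    [0.0016,-0.007,-0.0028,-0.166,-0.0005,-0.098,1],
    [0.0025,-0.011,-0.0045,-0.21,-0.0005,-0.124,1],
    [0.0039,-0.0156,-0.0067,-0.257,-0.0007,-0.15,1],
  ],
)

```text
time: 12.93
tool_pos: [0.6595, -0.0858, 0.1065]
tcp_rot: [1.676, 2.367, 1.197]
wrist_force: [0.2, 0.7, -1.2]
width: 0.164
```

```bash
python3 -c "
from waf import *
s=status.read_state();print(tip_in_grill(s)[1],s['wrist_force'],s['torque'])
cv2.imwrite('pics/t4.png',waf('top'));im=vision.read_camera('scene')[:,:,::-1];cv2.imwrite('pics/s4.png',im)
c=im[150:330,220:480];cv2.imwrite('pics/s4c.png',cv2.resize(np.clip(c.astype(float)*2.,0,255).astype(np.uint8),None,fx=3,fy=3,interpolation=2))
plan([(49,0,98,35),(41,0,104,43),(32,0,110,50),(22,0,114,58),(14,0,117,65)])"
```

```text
[51.6506 -0.4328 99.2377] [ 0.1902  0.684  -1.1847] [-0.4561  0.283  -0.0638]
top bbox [ 271  203   51   48 1831] c [296.7 226.2] rect ((296.3599853515625, 226.47999572753906), (41.68030548095703, 45.07912826538086), 79.69515228271484)
[[85.0, 21.0], [85.0, -91.0], [-19.0, -90.0], [-19.0, 21.0]]
(49, 0, 98, 35) [-0.0, -0.0002, -0.0006, -0.0006, -0.0009, -0.0013] q [-0.55  0.34  1.98  0.96  1.03 -1.49] dq 0.01 e 0.0
(41, 0, 104, 43) [0.0047, -0.0044, -0.0088, -0.1216, -0.0012, -0.071] q [-0.6   0.32  2.05  1.11  1.03 -1.72] dq 0.22 e 0.0
(32, 0, 110, 50) [0.0097, -0.0094, -0.0175, -0.2274, -0.0015, -0.1321] q [-0.65  0.32  2.11  1.23  1.07 -1.91] dq 0.2 e 0.0
(22, 0, 114, 58) [0.0141, -0.0163, -0.025, -0.3484, -0.0018, -0.2018] q [-0.7   0.34  2.17  1.36  1.13 -2.13] dq 0.22 e 0.0
(14, 0, 117, 65) [0.0174, -0.0221, -0.0308, -0.4542, -0.0021, -0.2629] q [-0.74  0.37  2.21  1.45  1.2  -2.31] dq 0.18 e 0.0
```

View pics/s4c.png

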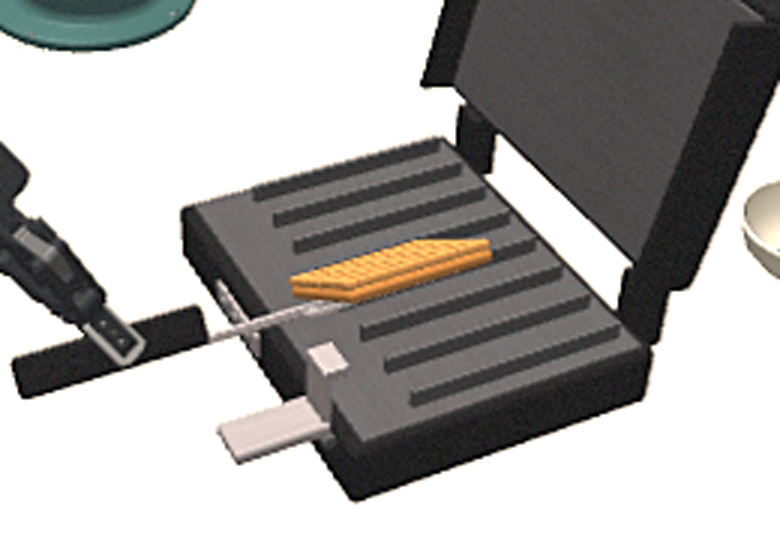

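Request:
apply_moves(
  deltas=[
    [0.0024,-0.0022,-0.0044,-0.061,-0.001,-0.0355,1],
    [0.0047,-0.0044,-0.0088,-0.1216,-0.0012,-0.071,1],
    [0.0072,-0.0069,-0.0131,-0.174,-0.0014,-0.1015,1],
    [0.0097,-0.0094,-0.0175,-0.2274,-0.0015,-0.132,1],
    [0.0119,-0.0128,-0.0212,-0.288,-0.0017,-0.167,1],
    [0.0141,-0.0163,-0.025,-0.3484,-0.0018,-0.202,1],
    [0.0157,-0.0192,-0.0279,-0.401,-0.002,-0.2325,1],
    [0.0174,-0.0221,-0.0308,-0.4542,-0.002,-0.263,1],
  ],
)

```text
time: 13.7
tool_pos: [0.622, -0.0927, 0.123]
tcp_rot: [1.185, 2.023, 1.525]
wrist_force: [-0.1, -0.4, -2.0]
width: 0.163
```

```bash
python3 -c "
from waf import *
s=status.read_state();print(tip_in_grill(s)[1],s['wrist_force'],s['torque'],s['q'])
cv2.imwrite('pics/t5.png',waf('top'));cv2.imwrite('pics/s5.png',vision.read_camera('scene')[:,:,::-1])
plan([(10,0,119,66),(4,0,120,66),(-2,0,121,66),(-8,0,121,66),(-14,0,121,66),(-20,0,121,66),(-26,0,121,66)])"
```

```text
[ 16.1258  -1.0627 118.5462] [-0.1041 -0.4455 -1.9676] [-0.4591  0.4737  0.0057] [-0.7324  0.3752  2.2007  1.4515  1.2023 -2.3131]
top bbox [275 229  48  22 664] c [299.3 239.9] rect ((298.9360046386719, 240.1479949951172), (14.579163551330566, 47.04686737060547), 79.69515228271484)
[[17.0, 24.0], [16.0, -93.0], [-20.0, -92.0], [-20.0, 23.0]]
(10, 0, 119, 66) [0.0028, 0.0, -0.0049, -0.0152, -0.0022, -0.0098] q [-0.75  0.37  2.22  1.45  1.22 -2.34] dq 0.03 e 0.0
(4, 0, 120, 66) [0.0058, -0.0016, -0.0099, -0.0152, -0.0022, -0.0098] q [-0.76  0.37  2.23  1.45  1.22 -2.34] dq 0.01 e 0.0
(-2, 0, 121, 66) [0.0087, -0.0032, -0.015, -0.0152, -0.0022, -0.0098] q [-0.77  0.36  2.24  1.44  1.23 -2.34] dq 0.01 e 0.0
(-8, 0, 121, 66) [0.0114, -0.0057, -0.0197, -0.0152, -0.0022, -0.0098] q [-0.78  0.35  2.24  1.43  1.23 -2.35] dq 0.01 e 0.0
(-14, 0, 121, 66) [0.0142, -0.0083, -0.0244, -0.0152, -0.0022, -0.0098] q [-0.79  0.35  2.25  1.42  1.24 -2.35] dq 0.01 e 0.0
(-20, 0, 121, 66) [0.0169, -0.0108, -0.0291, -0.0152, -0.0022, -0.0098] q [-0.8   0.34  2.26  1.42  1.24 -2.35] dq 0.01 e 0.0
(-26, 0, 121, 66) [0.0196, -0.0133, -0.0338, -0.0152, -0.0022, -0.0098] q [-0.81  0.34  2.27  1.41  1.25 -2.36] dq 0.01 e 0.0
```

Request:
apply_moves(
  deltas=[
    [0.0028,0,-0.0049,-0.015,-0.002,-0.01,1],
    [0.0058,-0.0016,-0.0099,-0.015,-0.002,-0.01,1],
    [0.0087,-0.0032,-0.015,-0.015,-0.002,-0.01,1],
    [0.0114,-0.0057,-0.0197,-0.015,-0.002,-0.01,1],
    [0.0142,-0.0083,-0.0244,-0.015,-0.002,-0.01,1],
    [0.0142,-0.0083,-0.0244,-0.015,-0.002,-0.01,1],
  ],
)

```text
time: 14.3
tool_pos: [0.5915, -0.097, 0.1264]
tcp_rot: [1.172, 2.011, 1.529]
wrist_force: [-0.1, 0.1, -1.5]
width: 0.158
```

```bash
python3 -c "
from waf import *
s=status.read_state();print(tip_in_grill(s)[1],s['wrist_force'],s['torque'],s['q'])
cv2.imwrite('pics/t6.png',waf('top'));cv2.imwrite('pics/s6.png',vision.read_camera('scene')[:,:,::-1])
plan([(-14,0,121,66),(-20,0,121,66),(-26,0,121,66),(-32,0,121,66)])"
```

```text
[-14.0375  -0.3239 121.6653] [-0.1132  0.1439 -1.4611] [-0.4549  0.4892 -0.0097] [-0.7853  0.3469  2.2474  1.4263  1.2343 -2.3486]
top bbox [ 278  233   51   51 1642] c [303.1 260.8] rect ((303.0577087402344, 258.2884521484375), (44.126129150390625, 43.93001174926758), 78.69007110595703)
[[6.0, 19.0], [8.0, -90.0], [-101.0, -91.0], [-103.0, 17.0]]
(-14, 0, 121, 66) [0.0006, -0.0019, 0.0004, 0.0014, 0.0023, 0.0052] q [-0.79  0.35  2.25  1.42  1.24 -2.35] dq 0.01 e 0.0
(-20, 0, 121, 66) [0.0033, -0.0043, -0.0043, 0.0014, 0.0023, 0.0052] q [-0.8   0.34  2.26  1.42  1.24 -2.35] dq 0.01 e 0.0
(-26, 0, 121, 66) [0.006, -0.0067, -0.0091, 0.0014, 0.0023, 0.0052] q [-0.81  0.34  2.27  1.41  1.25 -2.36] dq 0.01 e 0.0
(-32, 0, 121, 66) [0.0088, -0.0091, -0.0139, 0.0014, 0.0023, 0.0052] q [-0.82  0.33  2.27  1.4   1.25 -2.36] dq 0.01 e 0.0
```

```bash
python3 -c "
from waf import *
plan([(-10,0,140,64),(-5,-5,165,58),(-5,-35,165,45),(-10,-70,165,30),(-15,-105,165,15),(-20,-140,165,0)])"
```

```text
(-10, 0, 140, 64) [0.0024, 0.0174, -0.0031, 0.0316, 0.0025, 0.0226] q [-0.77  0.3   2.24  1.39  1.22 -2.25] dq 0.1 e 0.0
(-5, -5, 165, 58) [0.0006, 0.0431, -0.0103, 0.1224, 0.0029, 0.0747] q [-0.75  0.22  2.19  1.28  1.18 -2.04] dq 0.22 e 0.0
(-5, -35, 165, 45) [-0.0257, 0.0446, -0.0247, 0.3192, 0.0039, 0.1877] q [-0.72  0.22  2.06  1.04  1.16 -1.7 ] dq 0.34 e 0.0
(-10, -70, 165, 30) [-0.0544, 0.0441, -0.0451, 0.5462, 0.0051, 0.3181] q [-0.68  0.27  1.89  0.77  1.22 -1.35] dq 0.35 e 0.0
(-15, -105, 165, 15) [-0.0832, 0.0433, -0.0651, 0.7732, 0.0062, 0.4485] q [-0.63  0.36  1.7   0.55  1.35 -1.07] dq 0.28 e 0.0
(-20, -140, 165, 0) [-0.1123, 0.042, -0.0849, 1.0003, 0.0073, 0.5788] q [-0.6   0.49  1.49  0.37  1.54 -0.85] dq 0.22 e 0.0
```

Request:
apply_moves(
  deltas=[
    [0.0024,0.0174,-0.0031,0.03,0.0025,0.0226,1],
    [0.0006,0.0431,-0.0103,0.122,0.003,0.0747,1],
    [-0.013,0.044,-0.0175,0.22,0.003,0.131,1],
    [-0.0257,0.0446,-0.0247,0.319,0.004,0.188,1],
    [-0.04,0.0445,-0.035,0.433,0.0045,0.253,1],
    [-0.0544,0.0441,-0.0451,0.546,0.005,0.318,1],
    [-0.069,0.0435,-0.0551,0.66,0.006,0.383,1],
    [-0.0832,0.0433,-0.0651,0.773,0.006,0.4485,1],
  ],
)

```text
time: 15.07
tool_pos: [0.6136, -0.2004, 0.1741]
tcp_rot: [-1.737, -2.222, -0.792]
wrist_force: [0.3, 0.4, -1.6]
width: 0.162
```

```bash
python3 -c "
from waf import *
s=status.read_state();print(tip_in_grill(s),s['wrist_force'],s['torque'])
waf('top')
# where to put the turner: same world pose, 90 mm above, expressed as tool pose
R=Rz(YT)@TT_R.T
p=OT+[0,0,.11]-R@TT_p; delta(p,R)
p=OT+[0,0,.16]-R@TT_p; delta(p,R)"
```

```text
[[ -14.6221 -335.9926  166.2903]
 [ -14.4853 -105.9933  165.7681]
 [ -14.5508 -215.993   166.0179]] [ 0.2843  0.3905 -1.5896] [-0.401   0.0817 -0.0182]
top bbox [ 278  233   51   51 1941] c [303.1 258.3] rect ((303.0577087402344, 258.2884521484375), (44.126129150390625, 43.93001174926758), 78.69007110595703)
[[6.0, 19.0], [8.0, -90.0], [-101.0, -91.0], [-103.0, 17.0]]
d [-0.1414 -0.2058 -0.0801] w [ 0.0986 -0.0335  0.3949] rows 6.3
d [-0.1178 -0.1918 -0.1219] w [ 0.0986 -0.0335  0.3949] rows 6.1
```

Request:
apply_moves(
  deltas=[
    [-0.022,-0.031,-0.018,0.015,-0.005,0.06,1],
    [-0.044,-0.062,-0.034,0.03,-0.01,0.12,1],
    [-0.066,-0.095,-0.048,0.045,-0.015,0.18,1],
    [-0.088,-0.128,-0.06,0.06,-0.02,0.24,1],
    [-0.108,-0.157,-0.068,0.075,-0.026,0.3,1],
    [-0.126,-0.184,-0.075,0.09,-0.03,0.36,1],
    [-0.1414,-0.2058,-0.08,0.0986,-0.0335,0.395,1],
    [-0.1414,-0.2058,-0.08,0.0986,-0.0335,0.395,1],
  ],
)

```text
time: 15.78
tool_pos: [0.443, -0.3948, 0.11]
tcp_rot: [-2.056, -1.805, -0.561]
wrist_force: [0.3, 0.7, -1.2]
width: 0.161
```

```bash
python3 -c "
from waf import *
o,R=turner_now();print(o,R[:,0],R[:,2])
R=Rz(YT)@TT_R.T
for z in(.04,.023):
  p=OT+[0,0,z]-R@TT_p; delta(p,R)"
```

```text
[ 0.4427 -0.3926  0.102 ] [0.1325 0.9911 0.0097] [-0.0005 -0.0097  1.    ]
d [-0.0324  0.0074  0.0528] w [ 0.0001 -0.0097 -0.0018] rows 1.5
d [-0.0411  0.0074  0.0674] w [ 0.0001 -0.0097 -0.0018] rows 1.9
```

Request:
apply_moves(
  deltas=[
    [-0.01,0.004,0.016,0,-0.005,-0.001,1],
    [-0.02,0.0074,0.032,0,-0.0097,-0.0018,1],
    [-0.03,0.0074,0.048,0,-0.0097,-0.0018,1],
    [-0.0365,0.0074,0.0595,0,-0.0097,-0.0018,1],
    [-0.0375,0.0074,0.0615,0,-0.0097,-0.0018,1],
    [-0.0375,0.0074,0.0615,0,-0.0097,-0.0018,1],
  ],
)

```text
time: 16.28
tool_pos: [0.4537, -0.3929, 0.0396]
tcp_rot: [-2.055, -1.817, -0.555]
wrist_force: [-0.2, 0.6, -1.1]
width: 0.164
```

```bash
python3 -c "
from waf import *
s=status.read_state();o,R=turner_now(s);print(o,R[:,0],R[:,2],s['wrist_force'],s['torque'])
R=Rz(YT)@TT_R.T
for z in(.021,):
  p=OT+[0,0,z]-R@TT_p; delta(p,R)"
```

```text
[ 0.4534 -0.3908  0.0316] [0.1262 0.992  0.0023] [-0.0027 -0.002   1.    ] [-0.2221  0.5654 -1.0521] [-0.3926  0.0103  0.0015]
d [-0.0091 -0.003   0.007 ] w [-0.0003 -0.0023  0.0054] rows 0.3
```

Request:
apply_moves(
  deltas=[
    [-0.0023,0,0.004,0,-0.002,0,1],
    [-0.0048,0,0.0083,0,-0.002,0,1],
    [-0.0048,0,0.0083,0,-0.002,0,1],
  ],
)

```text
time: 16.53
tool_pos: [0.4542, -0.3945, 0.0311]
tcp_rot: [-2.059, -1.821, -0.553]
wrist_force: [-0.2, -0.6, -0.7]
width: 0.16
```

Request:
apply_moves(
  deltas=[
    [-0.0008,0,0.0013,0,0,0,1],
    [-0.0008,0,0.0013,0,0,0,1],
  ],
)

```text
time: 16.7
tool_pos: [0.4542, -0.3946, 0.0298]
tcp_rot: [-2.059, -1.821, -0.553]
wrist_force: [-0.4, 0.6, -1.0]
width: 0.16
```

Request:
apply_moves(
  deltas=[
    [-0.0006,0,0.001,0,0,0,1],
    [-0.0006,0,0.001,0,0,0,1],
  ],
)

```text
time: 16.87
tool_pos: [0.4542, -0.3946, 0.0285]
tcp_rot: [-2.059, -1.82, -0.553]
wrist_force: [-0.2, -0.6, -0.8]
width: 0.161
```

```bash
python3 -c "
from waf import *
s=status.read_state();o,R=turner_now(s);print(o,R[:,0],R[:,2],s['wrist_force'],s['torque'])"
```

```text
[ 0.4539 -0.3925  0.0205] [ 0.1267  0.9919 -0.0026] [-0.0041  0.0032  1.    ] [-0.151  -0.5877 -0.8322] [-0.3187  0.0568 -0.0538]
```

Request:
apply_moves(
  deltas=[
    [-0.0006,0,0.001,0,0,0,1],
    [-0.0006,0,0.001,0,0,0,1],
  ],
)

```text
time: 17.03
tool_pos: [0.4543, -0.3946, 0.028]
tcp_rot: [-2.059, -1.82, -0.553]
wrist_force: [-0.6, 0.4, 4.0]
width: 0.163
```

Request:
apply_moves(
  deltas=[
    [0,0,0,0,0,0,0.9],
    [0,0,0,0,0,0,0.8],
    [0,0,0,0,0,0,0.6],
    [0,0,0,0,0,0,0.3],
    [0,0,0,0,0,0,0],
    [0,0,0,0,0,0,0],
    [0,0,0,0,0,0,0],
    [0,0,0,0,0,0,0],
  ],
)

```text
time: 17.7
tool_pos: [0.4541, -0.3944, 0.0271]
tcp_rot: [-2.059, -1.82, -0.553]
wrist_force: [-0.7, 0.3, 0.2]
width: 0.998
```

Request:
apply_moves(
  deltas=[
    [0.01,0,-0.017,0,0,0,0],
    [0.025,0,-0.043,0,0,0,0],
    [0.045,0,-0.078,0,0,0,0],
    [0.06,0,-0.104,0,0,0,0],
    [0.06,0,-0.104,0,0,0,0],
  ],
)

```text
time: 18.12
tool_pos: [0.4564, -0.3973, 0.1549]
tcp_rot: [-2.066, -1.83, -0.555]
wrist_force: [1.1, -0.7, 1.4]
width: 0.999
```

```bash
python3 -c "
from waf import *
s=status.read_state();im=vision.read_camera('wrist')[:,:,::-1];t=vision.read_camera('top')[130:330,140:400,::-1]
sc=vision.read_camera('scene')[160:320,200:480,::-1]
c=np.zeros((480,1000,3),np.uint8);c[:,:640]=im;c[:277,640:]=cv2.resize(t,(360,277));c[277:,640:]=cv2.resize(sc,(360,206))[:203]
cv2.imwrite('pics/end.png',cv2.resize(np.clip(c*1.5,0,255).astype(np.uint8),(800,384),interpolation=cv2.INTER_AREA))
print(s['wrist_force'],s['width'],proj('wrist',[OT+Rz(YT)@np.array(x) for x in[(.23,.018,.023),(.23,-.018,.023),(.05,0,.048)]],s));waf('top')"
```

```text
[ 1.0821 -0.7348  1.356 ] 0.9989635880916536 [[297.579   61.9774]
 [334.9481  62.5125]
 [313.6991 240.7319]]
top bbox [ 278  233   51   51 1939] c [303.1 258.3] rect ((303.0577087402344, 258.2884521484375), (44.126129150390625, 43.93001174926758), 78.69007110595703)
[[6.0, 19.0], [8.0, -90.0], [-101.0, -91.0], [-103.0, 17.0]]
```

View pics/end.png

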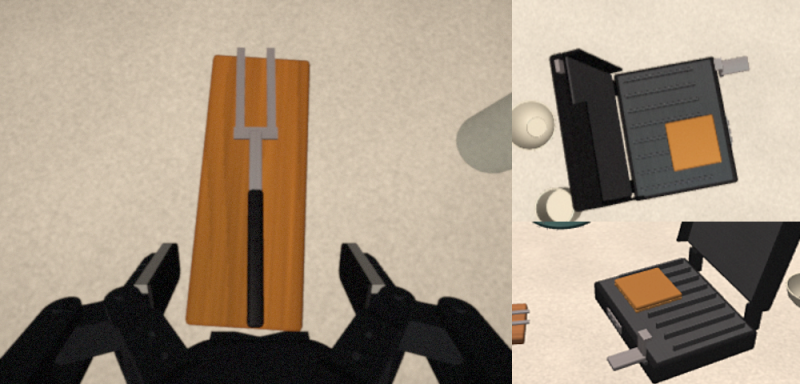

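```bash
python3 -c "
from workcell import job;print(job.finish_job())"
```

```text
the job is handed in; nothing more can be done
None
```

I handed in the job at about 18 s of the 61 s allowed. The waffle is flipped, and as far as the cameras show every step was met; the system gave no verdict.

- **What I did:** I pressed the catch and the lid sprang open. I picked up the turner, slid its prongs into the two grooves beside the rib under the waffle's middle, and lifted the waffle level. I carried it about 85 mm across the grill and rolled the turner so the waffle's low edge caught in a groove and it tipped over. Then I laid the turner back on its board and backed away.
- **Waffle:** in the last pictures it lies flat with its plain face up, centred at about grill x = -45, y = -35 mm. I judged flatness from its full 110 mm outline and the scene view; I did not measure its height.
- **Turner:** it lies flat on the board, about 70 mm back from the board's middle along its length and near the centre line. The gripper was open and about 0.12 m above the turner.
- **Lid, cup, jar and bowl:** the lid is open. The cup, jar and bowl looked unmoved in the views that showed them; I did not measure their positions again.
- **Disagreement:** the top and wrist cameras differed by about 4–5 mm in x. I used the wrist readings, and the turner's measured length and a light touch on the plate (within about 1 mm) agreed with them.

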